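# Weigh a grinding-ball charge by difference

## Robot

A 6-joint arm with a two-finger parallel gripper is mounted at the origin on the work surface. World frame = base frame: x ahead of the robot, y to its left, z up, the work surface at z = 0. Lengths are in m, angles in rad, forces in N, time in s.
With the tool pointing down it reaches from about 0.35 to 0.85 m from the base axis. Payload 8.1 kg.
Tool frame: the origin (TCP) lies where the fingers leave the gripper's body, on its centre line; the fingertips stand 84 mm ahead of it and the grasp point (between the pads) lies 65 mm ahead of it; z points along the fingers, y is the line along which they close (so a half turn about z gives the same grasp; the last joint's range is limited). The gripper opens to 93 mm and grips with 3 to 60 N. Pads are 15 mm wide; open, the fingers measure 128 mm over their backs; the gripper's body (75 mm by 188 mm) begins 65 mm behind the grasp point.
Start: joints at [-1.372, 0.13, 1.488, -0, 1.523, -0.085], TCP at [0.168, -0.576, 0.303] pointing down, gripper open.
Joint ranges: [-2.96, 2.96], [-0.89, 2.26], [0.02, 2.5], [-1.34, 4.48], [0, 2.73], [-2.66, 2.66]. Speed limits (rad/s): [2.39, 2.39, 2.79, 3.14, 3.14, 3.14].

## Interface

Orientations are given as a rotation vector (axis times angle).
In Python, from plant import robot gives the robot as it stands.
- The arm moves only by the shell command python3 -m jog 'ROWS' [FORCE]. ROWS is text: rows parted by semicolons, each of 5 numbers parted by spaces: the opening, from 0 (shut) to 1 (fully open), then the shift along the tool's x, y, z in m, then the turn about the tool's z in degrees. A call has 1 to 10 rows; each row shifts and turns the commanded pose from where the row before left it, along the tool's axes as they then stand; what a row does not reach is not made up. A row lasts 1/12 s, in which the tool goes at most 41.7 mm and 7.16 degrees, less where a joint would pass 70% of its speed; a pose out of reach is approached as far as the arm can. A call with a gripper value outside its range is refused whole. The fingers move at their own pace and stop on an object; FORCE is the grip in N (left out, the last holds). Time passes only in rows, so rows that do not move let the fingers close. It gives the time, the measured TCP pose, the force, the opening and the grip force at its end, in the units of the state.
- robot.read_state(): the state, without advancing time (a new reading comes with each control period).
- robot.read_camera(name): name is "scene" or "top" or "wrist"; returns a dict with "color" (420x560x3 uint8, red, green, blue), "intrinsics" (3x3 intrinsics, pixels), "k1" (the pictures are not rectified: a ray, as slopes to the right and down, at radius r is drawn at 1 + k1 r^2 times it, then the intrinsics apply), "pose" (4x4, takes a point from camera to world coordinates); the wrist camera has in their place "tool_from_camera" (4x4, takes a point from camera to tool coordinates, whose origin is the TCP and whose axes are the flange's). Camera axes: x right, y down, z forward; pixel columns grow to the right and rows downward; lengths in m; the calibration is good to about 2 mm. A picture is of the moment at which its call begins: read the wrist's pose just before it. There is no depth.
- robot.close_job(): hands the job in; it is judged then, once.
The state is a dict: "t": time; "q": joint angles; "dq": joint speeds; "joint_torque": joint torques, N m; "tool_pos": TCP position; "orientation": TCP orientation; "force": force on the tool from outside, world axes, zero at the start; "wrist_torque": the same for the moment, N m; "opening": finger opening in m; "gripper_force": force on a finger pad.
Only numpy, scipy, OpenCV 4.12 (cv2) and the standard library are available. Lean on these libraries where they do the work, as an engineer would, in place of code of your own. Each camera call takes 0.05 s, during which the arm holds its last target. There are 200 camera calls.

## Task

Weigh the charge of agate balls by difference: put every ball from the blue tray into the white porcelain handled dish, stand the dish on the middle of the balance pan, let go of it, and print the full weight by pushing the red roller lever of the switch over sideways until it trips, holding it there for half a second and letting it spring back. Then tip all the balls out of the dish into the steel grinding bowl, stand the empty dish upright on the pan again and print the empty weight in the same way. Finally stand the dish upright on its round dark green mat; never trip the switch while the dish is off the pan, and leave the bottles and flasks where they are.

Things in the scene. Friction and masses are not known exactly. Their poses are not given: they have to be found in the camera images.
- ball_a_center (a point): orange-brown agate grinding ball, 25 mm diameter, 21 g; this point is its centre. Two, three or all four of the balls a to d are present in a run; an absent one has no pose. All present balls start on the blue tray; a ball that is knocked rolls only a few cm.
- ball_b_center (a point): orange-brown agate grinding ball, 25 mm diameter, 21 g; this point is its centre. Two, three or all four of the balls a to d are present in a run; an absent one has no pose. All present balls start on the blue tray; a ball that is knocked rolls only a few cm.
- ball_c_center (a point): orange-brown agate grinding ball, 25 mm diameter, 21 g; this point is its centre. Two, three or all four of the balls a to d are present in a run; an absent one has no pose. All present balls start on the blue tray; a ball that is knocked rolls only a few cm.
- ball_d_center (a point): orange-brown agate grinding ball, 25 mm diameter, 21 g; this point is its centre. Two, three or all four of the balls a to d are present in a run; an absent one has no pose. All present balls start on the blue tray; a ball that is knocked rolls only a few cm.
- tray_floor (a point): blue flat tray, 170 x 170 mm outside, fixed; the point is the centre of its floor (4 mm above the bench), x and y along its sides. Its rim is 5 mm thick and stands 8 mm above its floor.
- dish_centre (a point): white porcelain handled dish (casserole), 110 g: conical, foot 60 mm across, mouth 114 mm across outside, 45 mm high, wall 4 mm, inner floor 5 mm above its underside. The point is on its axis, half-way up (22.5 mm above its underside). z is up out of the mouth, the handle points along -x.
- dish_handle (a point): grip point of the dish's handle: a straight level bar 14 mm wide and 16 mm tall, running from 52 mm to 136 mm from the dish's axis along its -x. The point is at its mid-section, 92 mm from the axis and 37 mm above the dish's underside; the space below the handle is free. Axes as the dish. The handle points roughly towards the robot at the start.
- mat_top (a point): round dark green rubber mat, 120 mm diameter, 3 mm thick, fixed, where the dish stands at the start and belongs at the end; the point is the centre of its top.
- pan (a point): balance: the point is the centre of the top of its steel pan, 85 mm above the bench. Pan 150 mm along x, 180 mm along y, flat without a rim, fixed. The balance housing is 200 mm wide along y and lies lower than the pan: the low sloping terminal with the display is at its -x side, reaching 215 mm from the pan's centre and at most 62 mm high.
- lever (a joint): angle of the switch's roller lever in rad: 0 upright (its spring brings it back there from either side), stops at +-0.95. The switch trips when the lever is pushed over beyond 0.4 rad to either side. Positive moves the roller to its +y side, negative to its -y side.
- roller (a point): centre of the red roller (22 mm diameter, 16 mm long, axis x) at the upper end of the switch's lever. The lever turns about a level shaft parallel to this x, 65 mm below the roller's centre when upright (roller 146 mm above the bench), so the roller is pushed sideways along +y or -y of this point; about 2.5 N at the roller trips it.
- switch_foot (a point): switch, fixed: the point is on the bench under the lever's shaft axis, axes as roller, whose centre is 24.5 mm to the -x side of this point. The grey and blue housing is 42 mm wide, 95 mm high and lies from 2 mm to the -x side to 38 mm to the +x side of this point, so behind the lever; its foot plate is 85 x 70 x 8 mm. The flat steel lever is 13 mm wide and 5 mm thick, behind the roller.
- bowl_floor (a point): round stainless grinding bowl, fixed: outside diameter 132 mm, height 66 mm, inside diameter 112 mm; the point is the centre of its inner floor, 10 mm above the bench.
- flask_a: small amber glass flask, blue stopper, 48 mm wide, 102 mm tall; bystander, loose, origin at the centre of its underside
- flask_b: small amber glass flask, green stopper, 48 mm wide, 102 mm tall; bystander, loose, origin at the centre of its underside
- reagent_a: amber reagent bottle, black cap, 52 mm wide, 110 mm tall; bystander, loose, origin at the centre of its underside
- reagent_b: amber reagent bottle, white cap, 60 mm wide, 130 mm tall; bystander, loose, origin at the centre of its underside
There are look-alikes about, which are no part of the job. Of the things that look like the part that bears tray_floor, the larger one is meant.

How it is judged:
On the way, in this order (a step that is already met when the one before it is completed fails the run):
1. the switch is tripped while the dish stands on the pan, let go, with every ball in it ((value of joint lever above 0.4 rad or value of joint lever below -0.4 rad) and horizontal distance between dish_centre and pan below 0.05 m and z of dish_centre in the frame of pan between 0.015 and 0.034 m and angle between dish_centre's own z axis and vertical below 0.12 rad and linear speed of dish below 0.02 m/s and contact force between the fingers and dish below 0.1 N and distance between each of ball_a_center, ball_b_center, ball_c_center, ball_d_center and dish_centre below 0.05 m), for 0.2 s.
2. every ball lies in the grinding bowl (horizontal distance between each of ball_a_center, ball_b_center, ball_c_center, ball_d_center and bowl_floor below 0.055 m and z of each of ball_a_center, ball_b_center, ball_c_center, ball_d_center in the frame of bowl_floor below 0.05 m), for 0.2 s.
3. the switch is tripped while the empty dish stands upright on the pan, let go, and every ball lies in the bowl (all of step 2 and (value of joint lever above 0.4 rad or value of joint lever below -0.4 rad) and horizontal distance between dish_centre and pan below 0.05 m and z of dish_centre in the frame of pan between 0.015 and 0.034 m and angle between dish_centre's own z axis and vertical below 0.12 rad and linear speed of dish below 0.02 m/s and contact force between the fingers and dish below 0.1 N), for 0.2 s.
At the end, for the whole second after the job is handed in: Every ball lies in the grinding bowl; the dish stands upright (within 0.12 rad), at rest and let go on its mat, its axis within 30 mm of the mat's centre; the lever is back upright (within 0.1 rad) (all of step 2 and horizontal distance between dish_centre and mat_top below 0.03 m and z of dish_centre in the frame of mat_top below 0.032 m and angle between dish_centre's own z axis and vertical below 0.12 rad and linear speed of dish below 0.02 m/s and contact force between the fingers and dish below 0.1 N and value of joint lever between -0.1 and 0.1 rad); the robot touches nothing.
It fails at once if the switch is tripped while the dish is not on the balance pan (its axis more than 90 mm from the pan's centre, or lifted 30 mm) ((value of joint lever above 0.4 rad or value of joint lever below -0.4 rad) and (horizontal distance between dish_centre and pan above 0.09 m or z of dish_centre in the frame of pan above 0.052 m)).
It fails at once if a bottle or flask is displaced by more than 40 mm (distance of any of flask_a, flask_b, reagent_a, reagent_b from where it was at the start of the episode above 0.04 m).
Of ball_a, ball_b, ball_c, ball_d only 2 to 4 are there at a start; the rules pass over those that are not, and their reading is None.
At some moment in a run one of ball_a, ball_b, ball_c, ball_d may be knocked a few centimetres aside while the robot is not near it.
It also fails if it takes over 210 s, if anything falls off the work surface, if the arm or the gripper's body presses on something with over 40 N, if the wrist force passes 120 N, or if a joint passes its speed limit or range.

## Working session

There is one attempt and no reset: what is moved stays moved. The work goes in short steps, Python scripts to look and compute and a shell command to move; the robot and the scene stay as the last step left them, time stands still between calls to the robot, and variables do not carry over. Pictures are saved under pics/ and viewed, at most 14 in all, crops included, and the job is handed in when it is done.

```bash
mkdir -p pics; ls
cat > h.py <<'E'
import numpy as np,cv2
from plant import robot
from scipy.spatial.transform import Rotation as R
def snap(name,fn=None):
    s=robot.read_state(); c=robot.read_camera(name)
    if fn: cv2.imwrite('pics/'+fn,c['color'][:,:,::-1])
    T=c.get('pose')
    if T is None:
        W=np.eye(4);W[:3,:3]=R.from_rotvec(s['orientation']).as_matrix();W[:3,3]=s['tool_pos'];T=W@np.array(c['tool_from_camera'])
    return c['color'],np.array(c['intrinsics']),c['k1'],np.array(T)
def ray(cam,u,v):
    _,K,k1,T=cam
    xd=np.array([(u-K[0,2])/K[0,0],(v-K[1,2])/K[1,1]]);x=xd.copy()
    for _ in range(20): x=xd/(1+k1*(x@x))
    return T[:3,3],T[:3,:3]@np.array([x[0],x[1],1])
def at(cam,u,v,z):
    o,d=ray(cam,u,v);return o+d*(z-o[2])/d[2]
def proj(cam,p):
    _,K,k1,T=cam
    q=np.linalg.inv(T)@np.append(p,1);x=q[:2]/q[2];x=x*(1+k1*(x@x));return K[:2,:2]@x+K[:2,2]
E
python3 - <<'E'
from h import *
import pickle
for n in('scene','top'):
    c=snap(n)
    pickle.dump(c,open(n+'.pkl','wb'))
    cv2.imwrite(f'pics/{n}0.png',cv2.resize(c[0][:,:,::-1],(784,588),interpolation=cv2.INTER_CUBIC))
    print(n,c[3].round(3).tolist(),c[1].round(1).tolist(),c[2])
print(robot.read_state())
E
```

```text
pics
scene [[0.857, 0.316, -0.407, 1.092], [0.515, -0.537, 0.668, -0.955], [-0.008, -0.782, -0.623, 0.968], [0.0, 0.0, 0.0, 1.0]] [[459.1, 0.0, 279.5], [0.0, 459.1, 212.3], [0.0, 0.0, 1.0]] -0.0695553754530715
top [[-0.024, -0.997, 0.071, 0.442], [-1.0, 0.025, 0.008, -0.036], [-0.01, -0.071, -0.997, 1.216], [0.0, 0.0, 0.0, 1.0]] [[406.7, 0.0, 280.4], [0.0, 406.7, 217.8], [0.0, 0.0, 1.0]] 0.02626066258157967
{'t': 0.1, 'q': array([-1.37237716e+00,  1.31112960e-01,  1.48915285e+00, -7.55050256e-06,
        1.52297593e+00, -8.53985740e-02]), 'dq': array([ 0.00123172, -0.00056832, -0.00088756,  0.00125097,  0.00181612,
        0.00020714]), 'joint_torque': array([ 1.53293964e-03, -5.61343038e+01, -4.93094087e+01,  7.70196319e-02,
        2.91109085e-02, -2.12923533e-05]), 'tool_pos': array([ 0.16796214, -0.57563402,  0.30178552]), 'orientation': array([-3.10838323e+00, -4.44092806e-01,  1.58050497e-04]), 'force': array([-0.19981641, -0.11429952,  0.67968774]), 'wrist_torque': array([ 0.03067534, -0.019341  , -0.03403955]), 'gripper_force': 0.0, 'opening': 0.09308719562616229}
```

View pics/scene0.png

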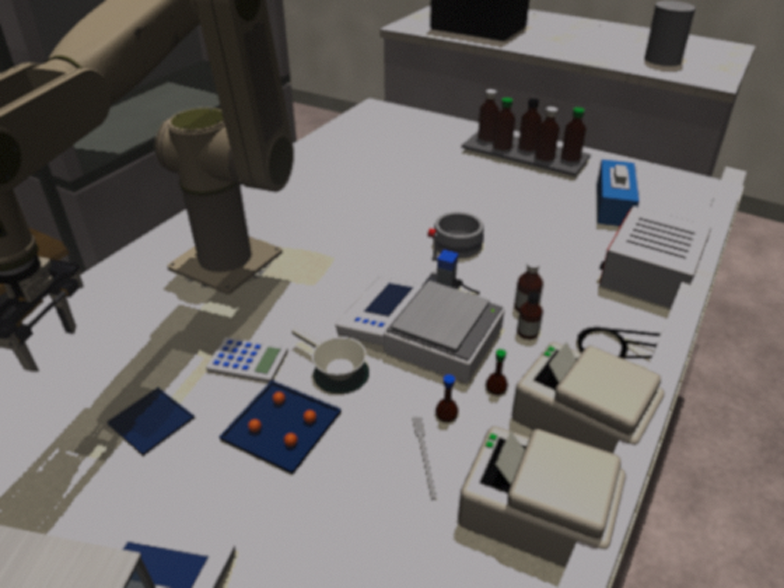

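View pics/top0.png

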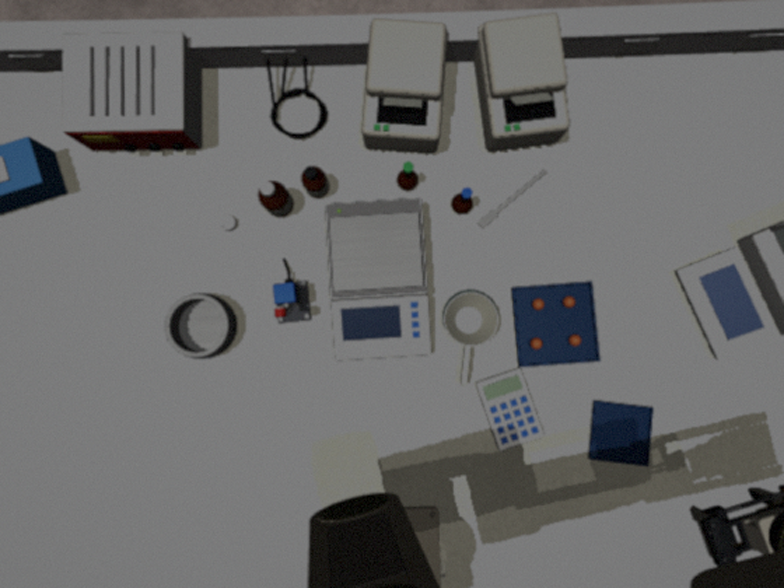

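The top view (upscaled 1.4×) shows four balls at about (538,304), (569,301), (536,344) and (575,341). The dish is at (471,317) with its handle toward the bottom, the pan at (376,246), the red roller at (281,312) and the bowl at (202,325). I'll enlarge it.

Run:
```python
import pickle,cv2
c=pickle.load(open('top.pkl','rb'))
im=c[0][130:285,110:440,::-1]
im=cv2.convertScaleAbs(im,alpha=1.8)
cv2.imwrite('pics/topcrop.png',cv2.resize(im,None,fx=2.4,fy=2.4,interpolation=cv2.INTER_CUBIC))
```

```text
(no output)
```

View pics/topcrop.png

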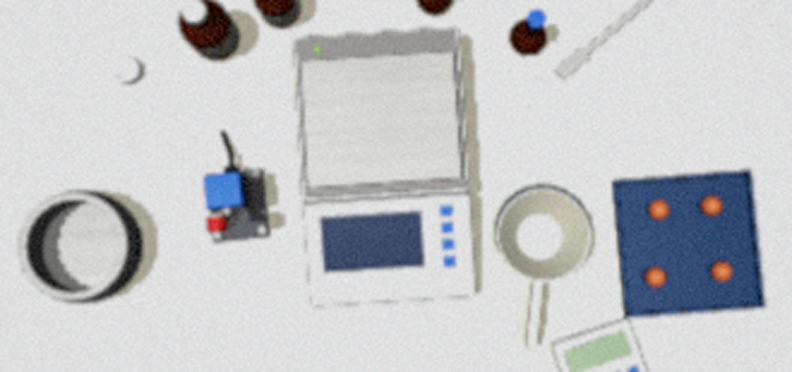

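The enlarged crop shows the dish rim centre at (545,233), its handle running to (533,343), the pan corners, and the roller at (217,224). The bowl's inner floor is at about (92,246). The balls are at (659,210), (712,205), (656,277) and (722,272).

Run:
```python
from h import *
import pickle
c=pickle.load(open('top.pkl','rb'))
def P(n,x,y,z):
    p=at(c,110+x/2.4-.3,130+y/2.4-.3,z); print(n,p.round(4)); return p
d=P('dishrim',545,233,.048);h1=P('hend',535,343,.048);h0=P('hstart',539,284,.048);P('floor',543,236,.008)
dd=d-h1;print('dish yaw',np.degrees(np.arctan2(dd[1],dd[0])),np.linalg.norm(dd))
q=[P('pan',*k,.085) for k in((303,55),(456,50),(463,182),(306,188))];print('panc',np.mean(q,0),[np.linalg.norm(q[i]-q[i-1]).round(3) for i in range(4)], np.degrees(np.arctan2(*(q[1]-q[2])[[1,0]])))
q=[P('tr',*k,.012) for k in((612,182),(750,170),(764,304),(625,317))];print('trayc',np.mean(q,0),[np.linalg.norm(q[i]-q[i-1]).round(3) for i in range(4)])
P('roller',217,224,.146);P('hous',223,190,.095)
P('rimL',20,246,.066);P('rimtop',82,190,.066);P('rimbot',82,302,.066);P('bowlfl',92,246,.01)
for k in((659,210),(712,205),(656,277),(722,272)):P('ball',*k,.0165)
for n,x,y in(('regB',195,12),('fla',537,18)):P(n,x,y,.11)
# scene cross-check
s=pickle.load(open('scene.pkl','rb'))
for n,u,v,z in(('dishrim',341,357,.048),('roller',432,233,.146),('bowlrim',459,232,.066),('ball',279,397,.0165),('ball',310,416,.0165),('ball',254,425,.0165),('ball',290,439,.0165)):
    print('scene',n,at(s,u/1.4,v/1.4,z).round(4))
```

```text
dishrim [ 0.4956 -0.1877  0.048 ]
hend [ 0.3654 -0.1713  0.048 ]
hstart [ 0.435  -0.1784  0.048 ]
floor [ 0.4938 -0.1903  0.008 ]
dish yaw -7.163087200341952 0.13125649828108113
pan [0.7103 0.0941 0.085 ]
pan [ 0.7115 -0.0858  0.085 ]
pan [ 0.5556 -0.0897  0.085 ]
pan [0.5532 0.0933 0.085 ]
panc [0.63267808 0.00297281 0.085     ] [np.float64(0.157), np.float64(0.18), np.float64(0.156), np.float64(0.183)] 1.4189226624763547
tr [ 0.5583 -0.2771  0.012 ]
tr [ 0.5687 -0.4469  0.012 ]
tr [ 0.404  -0.4557  0.012 ]
tr [ 0.3921 -0.2864  0.012 ]
trayc [ 0.48077744 -0.36649105  0.012     ] [np.float64(0.166), np.float64(0.17), np.float64(0.165), np.float64(0.17)]
roller [0.51   0.1848 0.146 ]
hous [0.5523 0.188  0.095 ]
rimL [0.4949 0.4334 0.066 ]
rimtop [0.5594 0.3606 0.066 ]
rimbot [0.4273 0.3606 0.066 ]
bowlfl [0.4952 0.3675 0.01  ]
ball [ 0.5218 -0.3323  0.0165]
ball [ 0.5264 -0.3971  0.0165]
ball [ 0.4399 -0.3251  0.0165]
ball [ 0.4442 -0.4054  0.0165]
regB [0.7577 0.2148 0.11  ]
fla [ 0.7403 -0.1787  0.11  ]
scene dishrim [ 0.5044 -0.1915  0.048 ]
scene roller [0.5137 0.1809 0.146 ]
scene bowlrim [0.5152 0.331  0.066 ]
scene ball [ 0.4427 -0.3238  0.0165]
scene ball [ 0.5258 -0.3319  0.0165]
scene ball [ 0.447  -0.4054  0.0165]
scene ball [ 0.5272 -0.3966  0.0165]
```

```bash
cat > st.py <<'E'
from h import *
import sys
def yaw(s): 
    m=R.from_rotvec(s['orientation']).as_matrix(); return np.degrees(np.arctan2(m[1,0],m[0,0]))
def show():
    s=robot.read_state(); y=yaw(s); g=s['tool_pos']-[0,0,.065]
    print('t',round(s['t'],2),'grasp',g.round(4),'yaw',round(y,2),'F',s['force'].round(2),'M',s['wrist_torque'].round(3),'op',round(s['opening'],4),'gf',round(s['gripper_force'],2)); return g,y
def to(p,g=None,y=None):
    if g is None: g,y=show()
    d=np.array(p)-g; a=np.radians(y); print('shift tool',(d[0]*np.cos(a)+d[1]*np.sin(a)).round(4),(d[0]*np.sin(a)-d[1]*np.cos(a)).round(4),(-d[2]).round(4))
if __name__=='__main__':
    if len(sys.argv)>3: to([float(v) for v in sys.argv[1:4]])
    else: show()
E
python3 -m jog '1 0 0 0 5.4;1 0 0 0 5.4;1 0 0 0 5.4'
python3 -m jog '1 .02 -.033 0 0;1 .02 -.033 0 0;1 .02 -.033 0 0;1 .02 -.033 0 0;1 .02 -.033 0 0;1 .02 -.033 0 0;1 .02 -.033 0 0;1 .02 -.033 0 0;1 .02 -.033 0 0;1 .02 -.033 0 0'
python3 -m jog '1 .02 -.033 0 0;1 .02 -.033 0 0;1 0 0 .02 7;1 0 0 0 0;1 0 0 0 0'
python3 - <<'E'
from st import *
to([.4043,-.1764,.04])
c=snap('wrist')
cv2.imwrite('pics/w1.png',cv2.convertScaleAbs(c[0][:,:,::-1],alpha=1.5))
import pickle;pickle.dump(c,open('w1.pkl','wb'));print(c[3].round(3).tolist())
E
```

```text
t: 0.35
tool_pos: [0.168, -0.5757, 0.3021]
orientation: [-3.141, 0.006, 0.0]
force: [-0.1, -0.2, 0.3]
opening: 0.0931
gripper_force: 0.0
t: 1.18
tool_pos: [0.368, -0.2439, 0.3025]
orientation: [-3.141, -0.001, 0.0]
force: [0.4, -0.7, 0.2]
opening: 0.0929
gripper_force: 0.0
t: 1.6
tool_pos: [0.4069, -0.1791, 0.2815]
orientation: [-3.135, 0.183, 0.005]
force: [-0.4, 0.9, 0.3]
opening: 0.0933
gripper_force: 0.0
t 1.6 grasp [ 0.4069 -0.1791  0.2165] yaw -6.69 F [-0.41  0.87  0.28] M [ 0.051  0.021 -0.002] op 0.0933 gf 0.0
shift tool -0.0029 -0.0024 0.1765
[[-0.116, -0.959, -0.257, 0.478], [-0.993, 0.112, 0.031, -0.188], [-0.001, 0.259, -0.966, 0.364], [0.0, 0.0, 0.0, 1.0]]
```

View pics/w1.png

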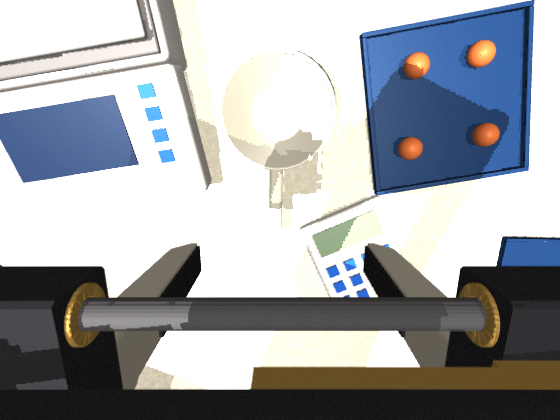

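The wrist view shows the dish rim centre at about (280,110), with the handle running straight down to about (283,225), so it is aligned with the tool. I'll check this and then grasp.

```bash
python3 - <<'E'
import pickle
from h import *
c=pickle.load(open('w1.pkl','rb'))
print(at(c,280,110,.048),at(c,282,215,.048),at(c,276,170,.048))
for k in((417,66),(482,54),(410,148),(485,134)):print(at(c,*k,.0165).round(4))
E
python3 -m jog '1 -.003 -.002 .035 0;1 0 0 .035 0;1 0 0 .035 0;1 0 0 .035 0;1 0 0 .025 0;1 0 0 .01 0;1 0 0 0 0'
python3 -m jog '0 0 0 0 0;0 0 0 0 0;0 0 0 0 0;0 0 0 0 0;0 0 0 0 0;0 0 0 0 0' 30; python3 st.py
```

```text
[ 0.49588754 -0.18759788  0.048     ] [ 0.39184677 -0.17741075  0.048     ] [ 0.43926597 -0.17684839  0.048     ]
[ 0.5236 -0.3311  0.0165]
[ 0.5271 -0.396   0.0165]
[ 0.4422 -0.3233  0.0165]
[ 0.4476 -0.4032  0.0165]
t: 2.23
tool_pos: [0.403, -0.1777, 0.1058]
orientation: [-3.134, 0.191, 0.007]
force: [0.8, -0.9, -1.1]
opening: 0.0929
gripper_force: 0.0
t: 2.73
tool_pos: [0.4053, -0.1776, 0.1085]
orientation: [3.135, -0.19, 0.002]
force: [0.2, 0.3, 0.5]
opening: 0.0574
gripper_force: 0.0
t 2.73 grasp [ 0.4053 -0.1776  0.0435] yaw -6.92 F [0.15 0.32 0.5 ] M [ 0.035 -0.027  0.049] op 0.0574 gf 0.0
```

```bash
python3 -m jog '0 0 0 0.003 0;0 0 0 0 0;0 0 0 0 0;0 0 0 0 0;0 0 0 0 0;0 0 0 0 0;0 0 0 0 0;0 0 0 0 0;0 0 0 0 0;0 0 0 0 0' 50; python3 st.py
python3 -m jog '0 0 0 -.01 0;0 0 0 -.02 0;0 0 0 -.03 0;0 0 0 -.03 0;0 0 0 -.03 0;0 0 0 0 0;0 0 0 0 0'
python3 - <<'E'
from st import *
to([.541,.003,.137])
c=snap('scene')
cv2.imwrite('pics/s2.png',cv2.convertScaleAbs(cv2.resize(c[0][130:330,130:380,::-1],None,fx=2.4,fy=2.4),alpha=1.5))
E
```

```text
t: 3.57
tool_pos: [0.4048, -0.1774, 0.1047]
orientation: [3.136, -0.19, -0.0]
force: [0.4, 0.2, -0.3]
opening: 0.0138
gripper_force: 49.7
t 3.57 grasp [ 0.4048 -0.1774  0.0397] yaw -6.94 F [ 0.4   0.23 -0.26] M [0.003 0.034 0.053] op 0.0138 gf 49.73
t: 4.15
tool_pos: [0.406, -0.178, 0.2275]
orientation: [3.134, -0.19, 0.007]
force: [0.1, -0.0, -0.9]
opening: 0.0135
gripper_force: 49.7
t 4.15 grasp [ 0.406  -0.178   0.1625] yaw -6.93 F [ 0.12 -0.05 -0.91] M [0.062 0.142 0.003] op 0.0135 gf 49.72
shift tool 0.1122 -0.196 0.0255
```

View pics/s2.png

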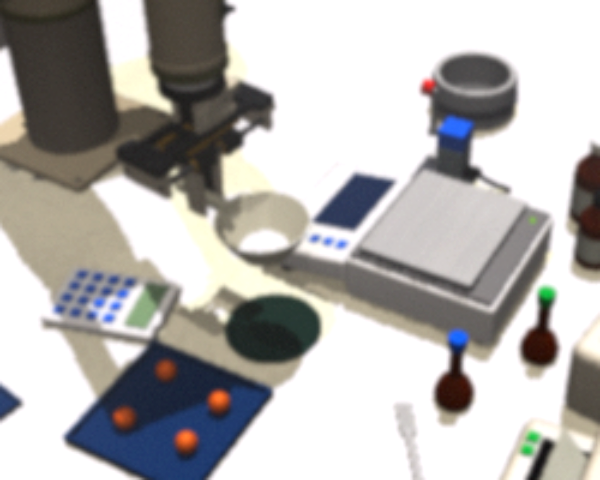

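The dish is lifted level, and the mat shows centred at about (272,327) in the crop. Next I'll take it to the pan.

```bash
python3 -m jog '0 0 0 0 -6.9;0 .0225 -.03 0 0;0 .0225 -.03 0 0;0 .0225 -.03 0 0;0 .0225 -.03 0 0;0 .0225 -.03 0 0;0 .0225 -.03 0 0;0 0 0 .02 0;0 0 0 .012 0;0 0 0 0 0'; python3 st.py .541 .003 .122
python3 - <<'E'
import pickle
from st import *
c=pickle.load(open('scene.pkl','rb'))
print('mat',at(c,130+272/2.4,130+327/2.4,.003))
c=snap('wrist');cv2.imwrite('pics/w3.png',cv2.convertScaleAbs(c[0][:,:,::-1],alpha=1.0))
pickle.dump(c,open('w3.pkl','wb'))
E
```

```text
t: 5.03
tool_pos: [0.5371, 0.003, 0.1875]
orientation: [-3.141, -0.001, 0.013]
force: [-0.0, 0.5, -0.4]
opening: 0.0138
gripper_force: 49.7
t 5.03 grasp [0.5371 0.003  0.1225] yaw 0.02 F [-0.04  0.53 -0.38] M [0.156 0.039 0.088] op 0.0138 gf 49.71
shift tool 0.0039 -0.0 0.0005
mat [ 0.50206952 -0.19391819  0.003     ]
```

View pics/w3.png

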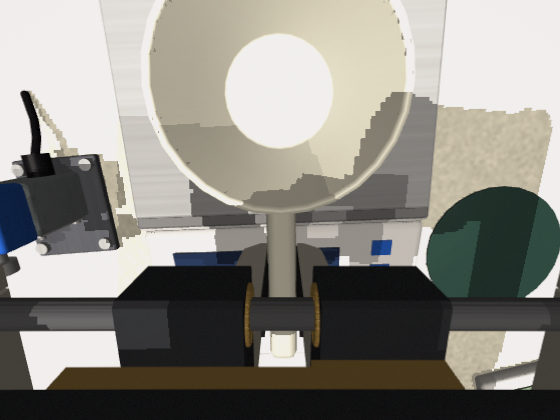

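The dish stands near the middle of the pan, with its floor centre at (280,90). The mat shows at (495,247). I'll release the dish and go to the first ball.

```bash
python3 - <<'E'
import pickle
from h import *
c=pickle.load(open('w3.pkl','rb'));print('dish',at(c,280,90,.09),'mat',at(c,493,247,.003))
E
python3 -m jog '.5 0 0 0 0;.5 0 0 0 0;.5 0 0 0 0;.5 0 0 0 0;.5 0 0 0 0;.5 0 0 -.03 0;.5 0 0 -.03 0;.5 0 0 -.03 0'
python3 -m jog '.5 -.0015 .037 0 0;.5 -.0015 .037 0 0;.5 -.0015 .037 0 0;.5 -.0015 .037 0 0;.5 -.0015 .037 0 0;.5 -.0015 .037 0 0;.5 -.0015 .037 0 0;.5 -.0015 .037 0 0;.5 -.0015 .037 0 0;.5 0 0 0 0'
cat > balls.py <<'E'
from st import *
def balls(z=.0165,cam='top'):
    c=snap(cam);h=cv2.cvtColor(c[0],cv2.COLOR_RGB2HSV)
    m=cv2.inRange(h,(3,120,50),(16,255,255));n,l,s,ce=cv2.connectedComponentsWithStats(m)
    for i in range(1,n):
        if s[i,4]>(12 if cam=='top' else 100): print(cam,ce[i].round(1),s[i,4],at(c,*ce[i],z).round(4),'on pan',at(c,*ce[i],.1025).round(3))
balls();balls(cam='wrist');show()
E
python3 balls.py
```

```text
dish [0.62868473 0.00390896 0.09      ] mat [ 0.50460465 -0.18868749  0.003     ]
t: 5.75
tool_pos: [0.5395, 0.0024, 0.2836]
orientation: [-3.142, 0.001, 0.002]
force: [0.7, -0.7, 1.4]
opening: 0.0465
gripper_force: 0.0
t: 6.58
tool_pos: [0.5247, -0.3368, 0.2827]
orientation: [3.139, -0.009, -0.0]
force: [0.2, 0.0, -0.3]
opening: 0.0463
gripper_force: 0.0
top [380.3 243.8] 13 [ 0.4441 -0.3173  0.0165] on pan [ 0.444 -0.297  0.103]
wrist [335.1 192.9] 367 [ 0.5276 -0.3947  0.0165] on pan [ 0.545 -0.38   0.102]
wrist [278.1 196. ] 358 [ 0.5242 -0.3301  0.0165] on pan [ 0.542 -0.331  0.102]
wrist [272.7 263.4] 323 [ 0.4415 -0.323   0.0165] on pan [ 0.48  -0.326  0.102]
t 6.68 grasp [ 0.5257 -0.332   0.2176] yaw -0.21 F [0.33 0.4  0.57] M [ 0.072 -0.056 -0.017] op 0.0467 gf 0.0
```

```bash
python3 -m jog '.5 -.002 -.001 .038 0;.5 0 0 .038 0;.5 0 0 .038 0;.5 0 0 .038 0;.5 0 0 .03 0;.5 0 0 .01 0;0 0 0 0 0;0 0 0 0 0;0 0 0 0 0;0 0 0 0 0' 10
python3 -m jog '0 0 0 0 0;0 0 0 0 0;0 0 0 0 0;0 0 0 0 0';python3 st.py
```

```text
t: 7.52
tool_pos: [0.525, -0.3291, 0.0918]
orientation: [3.141, 0.0, 0.002]
force: [-0.4, -0.1, -0.4]
opening: 0.0245
gripper_force: 6.3
t: 7.85
tool_pos: [0.5248, -0.3294, 0.0915]
orientation: [3.141, -0.001, 0.002]
force: [0.5, 1.9, 6.0]
opening: 0.0242
gripper_force: 10.0
t 7.85 grasp [ 0.5248 -0.3294  0.0265] yaw -0.04 F [0.48 1.87 6.03] M [ 0.561 -0.128  0.041] op 0.0242 gf 10.0
```

```bash
python3 -m jog '0 0 0 -.02 0;0 0 0 -.04 0;0 0 0 -.04 0;0 0 0 -.04 0;0 0 0 -.035 0;0 .0116 -.037 0 0;0 .0116 -.037 0 0;0 .0116 -.037 0 0;0 .0116 -.037 0 0;0 .0116 -.037 0 0'
python3 -m jog '0 .0116 -.037 0 0;0 .0116 -.037 0 0;0 .0116 -.037 0 0;0 .0116 -.037 0 0;0 0 0 0 0;0 0 0 0 0'; python3 st.py .629 .004 .143
```

```text
t: 8.68
tool_pos: [0.5824, -0.1431, 0.2656]
orientation: [3.141, -0.002, -0.0]
force: [0.5, -1.1, -0.9]
opening: 0.024
gripper_force: 10.0
t: 9.18
tool_pos: [0.629, 0.0055, 0.2651]
orientation: [3.141, 0.005, -0.001]
force: [-1.0, -0.5, -0.4]
opening: 0.0243
gripper_force: 10.0
t 9.18 grasp [0.629  0.0055 0.2001] yaw 0.17 F [-1.02 -0.52 -0.42] M [0.036 0.023 0.027] op 0.0243 gf 10.0
shift tool 0.0 0.0015 0.0571
```

```bash
python3 -m jog '0 0 .001 .03 0;0 0 0 .02 0;0 0 0 .006 0;.45 0 0 0 0;.45 0 0 0 0;.45 0 0 0 0;.45 0 0 0 0;.45 0 0 0 0;.45 0 0 -.03 0;.45 0 0 -.03 0'
python3 -m jog '.5 -.0102 .04 0 0;.5 -.0102 .04 0 0;.5 -.0102 .04 0 0;.5 -.0102 .04 0 0;.5 -.0102 .04 0 0;.5 -.0102 .04 0 0;.5 -.0102 .04 0 0;.5 -.0102 .04 0 0;.5 -.0102 .04 0 0;.5 -.0102 .04 0 0'
python3 -m jog '.5 0 0 0 0;.5 0 0 0 0'; python3 balls.py
```

```text
t: 10.02
tool_pos: [0.6277, 0.0025, 0.2686]
orientation: [-3.141, 0.001, 0.007]
force: [1.6, -1.2, 0.9]
opening: 0.0418
gripper_force: 0.0
t: 10.85
tool_pos: [0.526, -0.3995, 0.2709]
orientation: [3.14, -0.001, 0.002]
force: [1.1, -0.5, -0.7]
opening: 0.0464
gripper_force: 0.0
t: 11.02
tool_pos: [0.5256, -0.4, 0.2703]
orientation: [3.141, -0.007, 0.001]
force: [0.6, 0.2, 0.3]
opening: 0.0465
gripper_force: 0.0
top [269.8 181. ] 41 [0.6383 0.0027 0.0165] on pan [ 0.624 -0.     0.103]
top [403.3 215.3] 13 [ 0.526  -0.3881  0.0165] on pan [ 0.52  -0.363  0.103]
top [382.6 244.9] 48 [ 0.4406 -0.3239  0.0165] on pan [ 0.441 -0.303  0.103]
wrist [278.2 196.6] 385 [ 0.5275 -0.3946  0.0165] on pan [ 0.546 -0.396  0.102]
wrist [285.9 264.8] 353 [ 0.4466 -0.4032  0.0165] on pan [ 0.485 -0.402  0.102]
t 11.12 grasp [ 0.5268 -0.3973  0.2052] yaw -0.05 F [ 0.64  0.32 -0.07] M [ 0.003 -0.043 -0.01 ] op 0.0468 gf 0.0
```

```bash
python3 -m jog '.5 .001 -.003 .038 0;.5 0 0 .038 0;.5 0 0 .038 0;.5 0 0 .038 0;.5 0 0 .02 0;.5 0 0 .008 0;0 0 0 0 0;0 0 0 0 0;0 0 0 0 0;0 0 0 0 0' 10
python3 -m jog '0 0 0 0 0;0 0 0 0 0;0 0 0 0 0;0 0 0 0 0;0 0 0 -.02 0;0 0 0 -.04 0;0 0 0 -.04 0;0 0 0 -.04 0;0 0 0 -.035 0'
python3 -m jog '0 .0101 -.04 0 0;0 .0101 -.04 0 0;0 .0101 -.04 0 0;0 .0101 -.04 0 0;0 .0101 -.04 0 0;0 .0101 -.04 0 0;0 .0101 -.04 0 0;0 .0101 -.04 0 0;0 .0101 -.04 0 0;0 .0101 -.04 0 0'
python3 -m jog '0 0 0 0 0'; python3 st.py .629 .004 .143
```

```text
t: 11.95
tool_pos: [0.5285, -0.3939, 0.0907]
orientation: [3.141, 0.001, 0.002]
force: [0.1, 0.3, 0.0]
opening: 0.0249
gripper_force: 6.3
t: 12.7
tool_pos: [0.5273, -0.3949, 0.2672]
orientation: [3.14, -0.002, 0.001]
force: [0.8, 0.0, 0.6]
opening: 0.0239
gripper_force: 10.0
t: 13.53
tool_pos: [0.6289, 0.007, 0.2645]
orientation: [3.141, -0.002, -0.0]
force: [0.6, -0.1, 0.5]
opening: 0.0241
gripper_force: 10.0
t: 13.62
tool_pos: [0.6296, 0.0123, 0.2644]
orientation: [-3.139, -0.008, -0.0]
force: [0.1, 0.1, -0.3]
opening: 0.0243
gripper_force: 10.0
t 13.62 grasp [0.6296 0.0123 0.1994] yaw 0.28 F [ 0.09  0.09 -0.34] M [ 0.018 -0.019 -0.047] op 0.0243 gf 10.0
shift tool -0.0006 0.0083 0.0564
```

```bash
python3 -m jog '0 0 .001 .03 0;0 0 0 .02 0;0 0 0 .006 0;.45 0 0 0 0;.45 0 0 0 0;.45 0 0 0 0;.45 0 0 0 0;.45 0 0 0 0;.45 0 0 -.03 0;.45 0 0 -.03 0'
python3 -m jog '.5 -.0188 .0328 0 0;.5 -.0188 .0328 0 0;.5 -.0188 .0328 0 0;.5 -.0188 .0328 0 0;.5 -.0188 .0328 0 0;.5 -.0188 .0328 0 0;.5 -.0188 .0328 0 0;.5 -.0188 .0328 0 0;.5 -.0188 .0328 0 0;.5 -.0188 .0328 0 0'
python3 -m jog '.5 0 0 0 0;.5 0 0 0 0'; python3 balls.py
```

```text
t: 14.45
tool_pos: [0.6277, 0.0044, 0.2676]
orientation: [-3.141, 0.001, 0.007]
force: [0.1, 0.1, 0.2]
opening: 0.0417
gripper_force: 0.0
t: 15.28
tool_pos: [0.4397, -0.3251, 0.27]
orientation: [3.14, -0.001, 0.002]
force: [-0.0, 0.0, -0.2]
opening: 0.0463
gripper_force: 0.0
t: 15.45
tool_pos: [0.4397, -0.3253, 0.2696]
orientation: [3.141, -0.007, 0.002]
force: [0.7, 0.5, 0.4]
opening: 0.0466
gripper_force: 0.0
top [262.8 181.2] 48 [0.6381 0.0235 0.0165] on pan [0.624 0.019 0.103]
top [272.3 181. ] 42 [ 0.6381 -0.0049  0.0165] on pan [ 0.624 -0.007  0.103]
wrist [354.4 191.8] 402 [ 0.4471 -0.4034  0.0165] on pan [ 0.464 -0.383  0.102]
wrist [280.6 196.6] 383 [ 0.4419 -0.323   0.0165] on pan [ 0.46  -0.323  0.102]
t 15.55 grasp [ 0.441  -0.3232  0.2043] yaw -0.07 F [1.02 0.53 0.23] M [ 0.055 -0.024 -0.011] op 0.0466 gf 0.0
```

```bash
python3 -m jog '.5 .001 -.001 .038 0;.5 0 0 .038 0;.5 0 0 .038 0;.5 0 0 .038 0;.5 0 0 .02 0;.5 0 0 .006 0;0 0 0 0 0;0 0 0 0 0;0 0 0 0 0;0 0 0 0 0' 10
python3 -m jog '0 0 0 0 0;0 0 0 0 0;0 0 0 0 0;0 0 0 0 0;0 0 0 -.02 0;0 0 0 -.04 0;0 0 0 -.04 0;0 0 0 -.04 0;0 0 0 -.035 0'
python3 -m jog '0 .0188 -.0328 0 0;0 .0188 -.0328 0 0;0 .0188 -.0328 0 0;0 .0188 -.0328 0 0;0 .0188 -.0328 0 0;0 .0188 -.0328 0 0;0 .0188 -.0328 0 0;0 .0188 -.0328 0 0;0 .0188 -.0328 0 0;0 .0188 -.0328 0 0'
python3 -m jog '0 0 0 0 0;0 0 0 0 0;0 0 0 0 0'; python3 st.py .631 .005 .143
```

```text
t: 16.38
tool_pos: [0.4423, -0.3216, 0.091]
orientation: [-3.142, -0.001, -0.001]
force: [0.2, -0.3, -0.8]
opening: 0.0245
gripper_force: 6.3
t: 17.13
tool_pos: [0.4416, -0.3225, 0.2685]
orientation: [3.141, -0.001, 0.002]
force: [0.1, -0.3, 0.7]
opening: 0.0243
gripper_force: 10.0
t: 17.97
tool_pos: [0.6304, 0.0071, 0.2656]
orientation: [3.141, -0.001, -0.0]
force: [0.5, -1.1, -1.1]
opening: 0.0244
gripper_force: 10.0
t: 18.22
tool_pos: [0.6297, 0.0053, 0.2653]
orientation: [3.141, -0.0, -0.001]
force: [-0.4, 1.2, 0.8]
opening: 0.0237
gripper_force: 10.0
t 18.22 grasp [0.6297 0.0053 0.2003] yaw -0.01 F [-0.44  1.16  0.78] M [-0.027 -0.016  0.011] op 0.0237 gf 10.0
shift tool 0.0013 0.0003 0.0573
```

```bash
python3 -m jog '0 .001 0 .03 0;0 0 0 .02 0;0 0 0 .006 0;.45 0 0 0 0;.45 0 0 0 0;.45 0 0 0 0;.45 0 0 0 0;.45 0 0 0 0;.45 0 0 -.03 0;.45 0 0 -.03 0'
python3 -m jog '.5 -.0166 .0371 0 0;.5 -.0166 .0371 0 0;.5 -.0166 .0371 0 0;.5 -.0166 .0371 0 0;.5 -.0166 .0371 0 0;.5 -.0166 .0371 0 0;.5 -.0166 .0371 0 0;.5 -.0166 .0371 0 0;.5 -.0166 .0371 0 0;.5 -.0166 .0371 0 0'
python3 -m jog '.5 -.017 .037 0 0;.5 0 0 0 0;.5 0 0 0 0'; python3 balls.py
```

```text
t: 19.05
tool_pos: [0.6296, 0.0056, 0.2685]
orientation: [-3.141, 0.001, 0.007]
force: [1.4, -0.7, 0.4]
opening: 0.0421
gripper_force: 0.0
t: 19.88
tool_pos: [0.4638, -0.3672, 0.2709]
orientation: [3.14, -0.001, 0.002]
force: [0.8, -0.8, -0.0]
opening: 0.0466
gripper_force: 0.0
t: 20.13
tool_pos: [0.4465, -0.4045, 0.2704]
orientation: [3.141, -0.007, 0.001]
force: [0.7, 0.2, -0.2]
opening: 0.0463
gripper_force: 0.0
top [267.1 173. ] 44 [0.6627 0.0102 0.0165] on pan [0.647 0.007 0.103]
top [262.5 181.3] 47 [0.6381 0.0243 0.0165] on pan [0.624 0.02  0.103]
top [272.4 180.9] 46 [ 0.6385 -0.005   0.0165] on pan [ 0.624 -0.007  0.103]
wrist [281.9 197.9] 375 [ 0.4471 -0.4034  0.0165] on pan [ 0.465 -0.403  0.102]
t 20.23 grasp [ 0.4479 -0.4022  0.2052] yaw -0.06 F [ 0.44  1.09 -0.12] M [ 0.011 -0.039  0.062] op 0.0462 gf 0.0
```

```bash
python3 -m jog '.5 0 -.001 .038 0;.5 0 0 .038 0;.5 0 0 .038 0;.5 0 0 .038 0;.5 0 0 .02 0;.5 0 0 .007 0;0 0 0 0 0;0 0 0 0 0;0 0 0 0 0;0 0 0 0 0' 10
python3 -m jog '0 0 0 0 0;0 0 0 0 0;0 0 0 0 0;0 0 0 0 0;0 0 0 -.02 0;0 0 0 -.04 0;0 0 0 -.04 0;0 0 0 -.04 0;0 0 0 -.035 0'
python3 -m jog '0 .0161 -.0371 0 0;0 .0161 -.0371 0 0;0 .0161 -.0371 0 0;0 .0161 -.0371 0 0;0 .0161 -.0371 0 0;0 .0161 -.0371 0 0;0 .0161 -.0371 0 0;0 .0161 -.0371 0 0;0 .0161 -.0371 0 0;0 .0161 -.0371 0 0'
python3 -m jog '0 .016 -.037 0 0;0 0 0 0 0;0 0 0 0 0;0 0 0 0 0'; python3 st.py .623 .005 .143
```

```text
t: 21.07
tool_pos: [0.4486, -0.4012, 0.0918]
orientation: [3.14, 0.001, 0.002]
force: [-0.2, -0.4, -0.2]
opening: 0.0245
gripper_force: 6.3
t: 21.82
tool_pos: [0.4473, -0.4017, 0.2682]
orientation: [3.141, -0.002, 0.0]
force: [1.2, -0.3, -0.1]
opening: 0.0243
gripper_force: 10.0
t: 22.65
tool_pos: [0.6091, -0.0289, 0.2654]
orientation: [3.141, -0.002, -0.001]
force: [0.2, -1.0, 0.2]
opening: 0.0244
gripper_force: 10.0
t: 22.98
tool_pos: [0.6246, 0.0063, 0.2651]
orientation: [3.141, 0.0, -0.002]
force: [0.3, -0.0, -0.7]
opening: 0.0242
gripper_force: 10.0
t 22.98 grasp [0.6246 0.0063 0.2001] yaw 0.0 F [ 0.32 -0.04 -0.71] M [ 0.038 -0.029  0.041] op 0.0242 gf 10.0
shift tool -0.0016 0.0013 0.0571
```

```bash
python3 -m jog '0 -.001 .001 .03 0;0 0 0 .02 0;0 0 0 .006 0;.45 0 0 0 0;.45 0 0 0 0;.45 0 0 0 0;.45 0 0 0 0;.45 0 0 0 0;.45 0 0 -.03 0;.45 0 0 -.03 0'
python3 -m jog '0 -.028 -.029 0 0;0 -.028 -.029 0 0;0 -.028 -.029 0 0;0 -.028 -.029 0 0;0 0 0 0 0;0 0 0 0 0;0 0 0 0 0;0 0 0 0 0'; python3 balls.py
python3 - <<'E'
from st import *
for n in('top','scene','wrist'):
    c=snap(n);h=cv2.cvtColor(c[0],cv2.COLOR_RGB2HSV)
    m=cv2.inRange(h,(174,120,50),(180,255,255))|cv2.inRange(h,(0,120,50),(2,255,255));k,l,s,ce=cv2.connectedComponentsWithStats(m)
    print(n,[(ce[i].round(),s[i,4],at(c,*ce[i],.146).round(4)) for i in range(1,k) if s[i,4]>10])
    if n=='wrist':cv2.imwrite('pics/w4.png',c[0][:,:,::-1])
E
```

```text
t: 23.82
tool_pos: [0.6227, 0.0055, 0.2686]
orientation: [-3.141, 0.001, 0.007]
force: [0.6, 0.4, -1.0]
opening: 0.0414
gripper_force: 0.0
t: 24.48
tool_pos: [0.5129, 0.1209, 0.2704]
orientation: [3.141, -0.002, 0.002]
force: [0.6, 0.3, -1.0]
opening: 0.0007
gripper_force: 0.0
top [266.6 180.2] 202 [0.6409 0.0122 0.0165] on pan [0.627 0.009 0.103]
wrist [433.7  67.1] 4129 [ 0.6444 -0.0297  0.0165] on pan [0.629 0.009 0.102]
t 24.58 grasp [0.5128 0.1207 0.2049] yaw -0.12 F [-0.05  1.06 -0.37] M [0.026 0.017 0.   ] op 0.0007 gf 0.0
top [(array([64., 95.]), np.int32(12), array([0.8634, 0.5467, 0.146 ])), (array([78., 95.]), np.int32(22), array([0.8639, 0.5075, 0.146 ]))]
scene [(array([308., 166.]), np.int32(18), array([0.5108, 0.1854, 0.146 ]))]
wrist [(array([187., 241.]), np.int32(785), array([0.5099, 0.1869, 0.146 ]))]
```

View pics/w4.png

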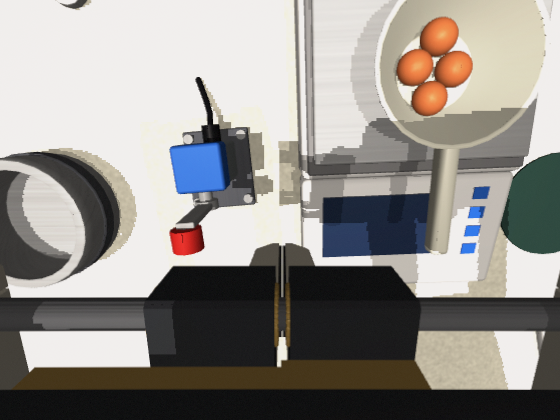

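All four balls are in the dish, around (433,67) in the wrist view. The roller at (187,241) works out to (0.510, 0.186). I'll print the full weight now.

```bash
python3 -m jog '0 -.003 0 .03 0;0 0 0 .03 0;0 0 0 0 0;0 0 -.02 0 0;0 0 -.015 0 0;0 0 -.01 0 0;0 0 -.01 0 0;0 0 -.01 0 0;0 0 -.01 0 0;0 0 0 0 0' 10; python3 st.py
python3 -m jog '0 0 0 0 0;0 0 0 0 0;0 0 0 0 0;0 0 0 0 0;0 0 0 0 0;0 0 0 0 0;0 0 0 0 0'
python3 - <<'E'
from st import *
show();c=snap('scene');cv2.imwrite('pics/s5.png',cv2.convertScaleAbs(cv2.resize(c[0][100:250,200:400,::-1],None,fx=3.5,fy=3.5),alpha=1.5))
E
```

```text
t: 25.57
tool_pos: [0.509, 0.1976, 0.2098]
orientation: [3.141, 0.0, -0.0]
force: [-0.8, -3.3, 2.2]
opening: 0.0004
gripper_force: 1.7
t 25.57 grasp [0.509  0.1976 0.1448] yaw 0.01 F [-0.76 -3.26  2.21] M [-0.515  0.128 -0.05 ] op 0.0004 gf 1.69
t: 26.15
tool_pos: [0.5092, 0.1964, 0.21]
orientation: [-3.141, 0.002, -0.001]
force: [-0.3, -3.5, 3.3]
opening: 0.0003
gripper_force: 1.5
t 26.15 grasp [0.5092 0.1964 0.145 ] yaw -0.06 F [-0.29 -3.49  3.31] M [-0.452  0.042  0.001] op 0.0003 gf 1.48
```

View pics/s5.png

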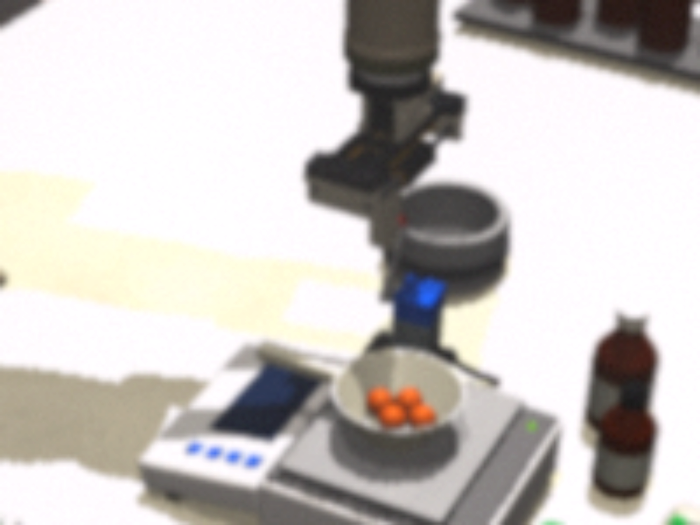

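The lever is pushed well over: the force is about 4.8 N at 39 mm of travel, and the dish is still on the pan. I'll back off and regrip the handle.

```bash
python3 -m jog '0 0 .02 0 0;0 0 .02 0 0;0 0 .02 0 0;0 0 .015 0 0;0 0 0 -.03 0;0 0 0 -.03 0;.5 .0095 .039 0 0;.5 .0095 .039 0 0;.5 .0095 .039 0 0;.5 0 0 0 0'; python3 -m jog '.5 0 0 0 0;.5 0 0 0 0;.5 0 0 0 0;.5 0 0 0 0'
python3 - <<'E'
from st import *
to([.538,.003,.122])
c=snap('wrist');cv2.imwrite('pics/w6.png',c[0][:,:,::-1])
import pickle;pickle.dump(c,open('w6.pkl','wb'))
E
```

```text
t: 27.03
tool_pos: [0.5385, -0.0009, 0.2698]
orientation: [3.14, -0.008, 0.002]
force: [0.0, 1.3, 0.3]
opening: 0.0225
gripper_force: 0.0
t: 27.37
tool_pos: [0.5372, 0.0059, 0.2696]
orientation: [-3.141, -0.002, 0.0]
force: [0.4, 0.7, 0.9]
opening: 0.0456
gripper_force: 0.0
t 27.37 grasp [0.5372 0.0059 0.2046] yaw 0.07 F [0.45 0.65 0.87] M [ 0.063  0.05  -0.035] op 0.0456 gf 0.0
shift tool 0.0008 0.0029 0.0826
```

View pics/w6.png

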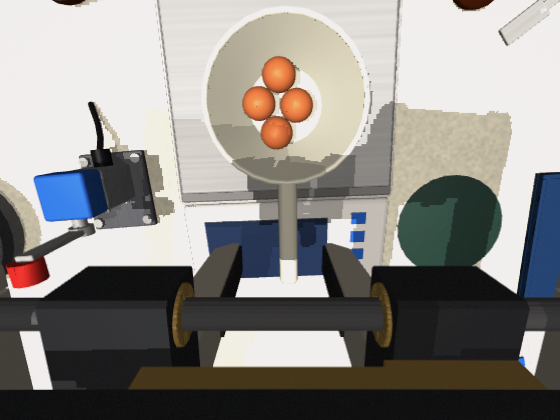

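The handle runs at x≈288, slightly right of the tool centre at 280. All balls are in the dish and the lever is upright again. I'll grip and lift.

```bash
python3 -m jog '.5 .001 .003 .03 0;.5 0 0 .03 0;.5 0 0 .015 0;.5 0 0 .008 0;0 0 0 0 0;0 0 0 0 0;0 0 0 0 0;0 0 0 0 0;0 0 0 0 0;0 0 0 0 0' 60
python3 -m jog '0 0 0 0 0;0 0 0 0 0;0 0 0 0 0;0 0 0 0 0'; python3 st.py
python3 -m jog '0 0 0 -.004 0;0 0 0 -.008 0;0 0 0 -.012 0;0 0 0 -.02 0;0 0 0 -.02 0;0 0 0 -.02 0;0 0 0 -.02 0;0 0 0 -.02 0;0 0 0 -.01 0;0 0 0 0 0'
python3 -m jog '0 0 0 0 0;0 0 0 0 0'; python3 st.py; python3 balls.py
```

```text
t: 28.25
tool_pos: [0.539, 0.0015, 0.1879]
orientation: [-3.142, 0.001, -0.003]
force: [-0.6, 0.1, 2.4]
opening: 0.0135
gripper_force: 59.9
t: 28.58
tool_pos: [0.5388, 0.0015, 0.1874]
orientation: [3.142, -0.001, 0.002]
force: [-1.3, 1.2, 6.3]
opening: 0.0136
gripper_force: 59.9
t 28.58 grasp [0.5388 0.0015 0.1224] yaw -0.04 F [-1.33  1.2   6.25] M [ 0.119 -0.137  0.024] op 0.0136 gf 59.87
t: 29.42
tool_pos: [0.5395, 0.0014, 0.3244]
orientation: [3.141, -0.001, 0.008]
force: [0.7, 0.7, -2.4]
opening: 0.0138
gripper_force: 59.9
t: 29.58
tool_pos: [0.5378, 0.0016, 0.3193]
orientation: [-3.141, 0.001, 0.003]
force: [0.5, 1.2, -2.3]
opening: 0.0136
gripper_force: 59.9
t 29.58 grasp [0.5378 0.0016 0.2543] yaw -0.04 F [ 0.5   1.16 -2.31] M [0.015 0.177 0.076] op 0.0136 gf 59.87
wrist [445.7   9.7] 827 [ 0.7338 -0.1757  0.0165] on pan [ 0.706 -0.136  0.102]
wrist [268.1  92. ] 7996 [0.6507 0.0172 0.0165] on pan [0.642 0.014 0.102]
t 29.68 grasp [0.5377 0.0016 0.2539] yaw -0.04 F [ 0.43  0.64 -1.48] M [0.009 0.174 0.024] op 0.0135 gf 59.87
```

```bash
python3 -m jog '0 -.004 -.012 0 0;0 -.008 -.024 0 0;0 -.008 -.024 0 0;0 -.008 -.024 0 0;0 -.008 -.024 0 0;0 -.008 -.024 0 0;0 -.008 -.024 0 0;0 -.008 -.024 0 0;0 -.008 -.024 0 0;0 -.008 -.024 0 0'
python3 -m jog '0 -.008 -.024 0 0;0 -.008 -.024 0 0;0 -.008 -.024 0 0;0 -.008 -.024 0 0;0 -.008 -.024 0 0;0 -.004 -.012 0 0;0 0 0 0 0;0 0 0 0 0'
python3 - <<'E'
from st import *
import pickle
show()
c=snap('scene');cv2.imwrite('pics/s7.png',cv2.convertScaleAbs(cv2.resize(c[0][70:220,220:420,::-1],None,fx=3.5,fy=3.5,interpolation=cv2.INTER_CUBIC),alpha=1.5))
pickle.dump(c,open('s7.pkl','wb'))
E
```

```text
t: 30.52
tool_pos: [0.4612, 0.2312, 0.32]
orientation: [3.141, -0.001, -0.002]
force: [0.9, -0.3, -1.8]
opening: 0.0137
gripper_force: 59.9
t: 31.18
tool_pos: [0.418, 0.3619, 0.3201]
orientation: [3.141, 0.002, -0.001]
force: [0.3, 0.1, -2.6]
opening: 0.0138
gripper_force: 59.9
t 31.18 grasp [0.418  0.3619 0.2551] yaw 0.06 F [ 0.3   0.1  -2.56] M [0.025 0.211 0.079] op 0.0138 gf 59.87
```

View pics/s7.png

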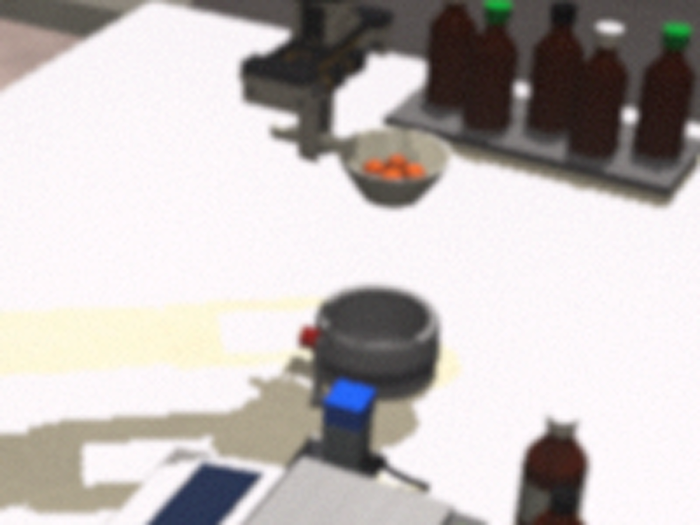

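The scene shows the dish level above and behind the bowl with its four balls. The rim's outer ellipse is centred near (377,320) in the crop.

Run:
```python
from st import *
import pickle
c=pickle.load(open('s7.pkl','rb'));print(at(c,220+377.5/3.5-.4,70+320/3.5-.4,.066))
c=snap('top');m=cv2.convertScaleAbs(c[0][150:300,90:250,::-1],alpha=1.8);pickle.dump(c,open('t8.pkl','wb'))
cv2.imwrite('pics/t8.png',cv2.resize(m,None,fx=4,fy=4,interpolation=cv2.INTER_CUBIC))
```

```text
[0.49990498 0.35874541 0.066     ]
```

```bash
python3 -m jog '0 .004 0 .01 0;0 .004 0 .02 0;0 .004 0 .015 0;0 0 0 .005 0;0 0 0 0 0;0 0 0 0 0'|head -2
cat > m.py <<'E'
from st import *
show();c=snap('wrist');h=cv2.cvtColor(c[0],cv2.COLOR_RGB2HSV)
m=cv2.inRange(h,(3,120,50),(16,255,255));v,u=np.where(m>0);print('balls px',len(v),(u.mean().round(),v.mean().round(),v.min(),v.max()) if len(v) else '')
E
python3 m.py
for f in 1; do :; done
python3 -m jog '0 0 0 0 0;0 0 0 0 0;0 0 0 0 0' 40 >/dev/null; python3 m.py
python3 -m jog '0 0 0 0 0;0 0 0 0 0;0 0 0 0 0' 30 >/dev/null; python3 m.py
python3 -m jog '0 0 0 0 0;0 0 0 0 0;0 0 0 0 0' 24 >/dev/null; python3 m.py
python3 -m jog '0 0 0 0 0;0 0 0 0 0;0 0 0 0 0' 20 >/dev/null; python3 m.py
python3 -m jog '0 0 0 0 0;0 0 0 0 0;0 0 0 0 0' 17 >/dev/null; python3 m.py
```

```text
t: 31.78
tool_pos: [0.4308, 0.361, 0.2706]
t 31.78 grasp [0.4308 0.361  0.2056] yaw -0.1 F [-0.11  0.7  -2.06] M [-0.021  0.194  0.017] op 0.0134 gf 59.87
balls px 7935 (np.float64(270.0), np.float64(96.0), np.int64(30), np.int64(162))
t 32.08 grasp [0.4309 0.3618 0.2067] yaw -0.03 F [ 0.86  0.2  -1.65] M [-0.024  0.156  0.032] op 0.0134 gf 39.87
balls px 7933 (np.float64(270.0), np.float64(96.0), np.int64(30), np.int64(162))
t 32.38 grasp [0.4306 0.3616 0.2058] yaw -0.03 F [-0.22  0.37 -2.55] M [0.059 0.182 0.028] op 0.0136 gf 29.87
balls px 7920 (np.float64(270.0), np.float64(96.0), np.int64(30), np.int64(297))
t 32.68 grasp [0.4306 0.3616 0.2057] yaw -0.04 F [-0.36 -0.09 -1.97] M [ 0.018  0.188 -0.006] op 0.0138 gf 23.88
balls px 7901 (np.float64(270.0), np.float64(96.0), np.int64(30), np.int64(162))
t 32.98 grasp [0.4306 0.3616 0.2057] yaw -0.04 F [ 0.31 -0.09 -2.64] M [ 0.076  0.173 -0.01 ] op 0.0139 gf 19.97
balls px 7895 (np.float64(271.0), np.float64(96.0), np.int64(30), np.int64(162))
t 33.28 grasp [0.4306 0.3616 0.2057] yaw -0.04 F [ 0.28  0.42 -2.31] M [ 0.022  0.177 -0.003] op 0.014 gf 17.0
balls px 7831 (np.float64(271.0), np.float64(96.0), np.int64(31), np.int64(162))
```

```bash
python3 -m jog '0 0 0 0 0;0 0 0 0 0;0 0 0 0 0' 15.5 >/dev/null; python3 m.py
python3 -m jog '0 0 0 0 0;0 0 0 0 0;0 0 0 0 0' 14 >/dev/null; python3 m.py
python3 -m jog '0 0 0 0 0;0 0 0 0 0;0 0 0 0 0' 13 >/dev/null; python3 m.py
python3 -m jog '0 0 0 0 0;0 0 0 0 0;0 0 0 0 0' 12 >/dev/null; python3 m.py
```

```text
t 33.58 grasp [0.4306 0.3616 0.2058] yaw -0.04 F [ 0.12  0.06 -2.28] M [ 0.007  0.142 -0.003] op 0.0143 gf 15.5
balls px 7831 (np.float64(271.0), np.float64(96.0), np.int64(31), np.int64(162))
t 33.88 grasp [0.4307 0.3616 0.2058] yaw -0.04 F [ 0.32 -0.03 -3.02] M [0.073 0.182 0.016] op 0.0136 gf 14.0
balls px 5247 (np.float64(277.0), np.float64(118.0), np.int64(76), np.int64(161))
t 34.18 grasp [0.4306 0.3616 0.2057] yaw -0.04 F [-0.02 -0.95 -2.53] M [ 0.023  0.166 -0.002] op 0.0141 gf 13.0
balls px 4154 (np.float64(278.0), np.float64(140.0), np.int64(106), np.int64(174))
t 34.48 grasp [0.4306 0.3616 0.2058] yaw -0.04 F [-0.53 -0.87 -2.59] M [0.094 0.148 0.014] op 0.0138 gf 12.0
balls px 4152 (np.float64(278.0), np.float64(140.0), np.int64(104), np.int64(173))
```

```bash
python3 -m jog '0 0 0 0 0;0 0 0 0 0;0 0 0 0 0' 11 >/dev/null; python3 m.py
python3 -m jog '0 0 0 0 0;0 0 0 0 0;0 0 0 0 0' 10 >/dev/null; python3 m.py
python3 -m jog '0 0 0 0 0;0 0 0 0 0;0 0 0 0 0' 9.2 >/dev/null; python3 m.py
python3 - <<'E'
from st import *
c=snap('scene');cv2.imwrite('pics/s9.png',cv2.convertScaleAbs(cv2.resize(c[0][70:220,220:420,::-1],None,fx=3.5,fy=3.5,interpolation=cv2.INTER_CUBIC),alpha=1.5))
E
```

```text
t 34.78 grasp [0.4306 0.3616 0.2057] yaw -0.03 F [-0.04  0.36 -1.75] M [0.013 0.152 0.03 ] op 0.0139 gf 11.0
balls px 4155 (np.float64(278.0), np.float64(140.0), np.int64(106), np.int64(173))
t 35.08 grasp [0.4306 0.3616 0.2058] yaw -0.04 F [-0.86  0.33 -2.43] M [ 0.025  0.09  -0.031] op 0.014 gf 10.0
balls px 4152 (np.float64(278.0), np.float64(140.0), np.int64(106), np.int64(173))
t 35.38 grasp [0.4306 0.3616 0.2057] yaw -0.04 F [-0.61  0.58 -2.83] M [0.046 0.095 0.016] op 0.014 gf 9.2
balls px 4154 (np.float64(278.0), np.float64(140.0), np.int64(104), np.int64(173))
```

View pics/s9.png

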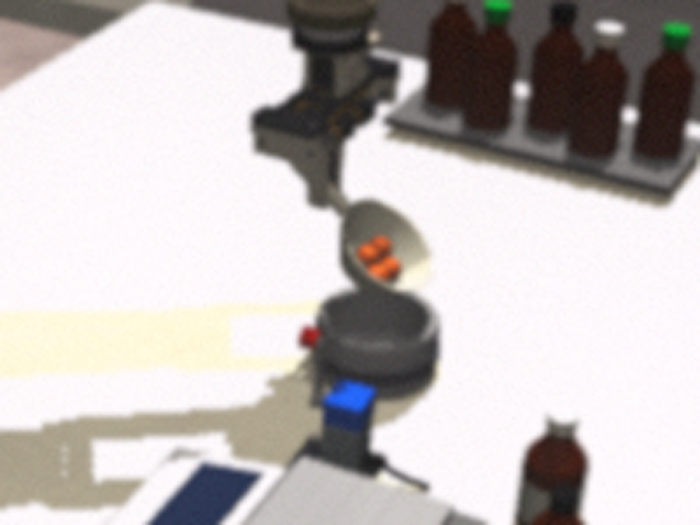

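The dish is tilted about 50° nose-down over the bowl with all four balls still in the crease. I'll continue the ramp.

```bash
python3 -m jog '0 0 0 0 0;0 0 0 0 0;0 0 0 0 0' 8.4 >/dev/null; python3 m.py
python3 -m jog '0 0 0 0 0;0 0 0 0 0;0 0 0 0 0' 7.7 >/dev/null; python3 m.py
python3 -m jog '0 0 0 0 0;0 0 0 0 0;0 0 0 0 0' 7 >/dev/null; python3 m.py
python3 -m jog '0 0 0 0 0;0 0 0 0 0;0 0 0 0 0' 6.4 >/dev/null; python3 m.py
```

```text
t 35.73 grasp [0.4306 0.3616 0.2057] yaw -0.04 F [-0.52  0.12 -2.05] M [0.002 0.109 0.028] op 0.0142 gf 8.4
balls px 3549 (np.float64(278.0), np.float64(158.0), np.int64(105), np.int64(189))
t 36.03 grasp [0.4306 0.3616 0.2057] yaw -0.04 F [-1.1  -0.4  -1.99] M [0.049 0.101 0.023] op 0.0135 gf 7.7
balls px 3506 (np.float64(278.0), np.float64(159.0), np.int64(116), np.int64(360))
t 36.33 grasp [0.4307 0.3616 0.2057] yaw -0.04 F [-0.23  0.36 -1.9 ] M [ 0.003  0.075 -0.047] op 0.014 gf 7.0
balls px 3509 (np.float64(278.0), np.float64(159.0), np.int64(113), np.int64(189))
t 36.63 grasp [0.4306 0.3616 0.2057] yaw -0.04 F [-0.78 -0.17 -2.36] M [0.065 0.127 0.048] op 0.0138 gf 6.4
balls px 3319 (np.float64(278.0), np.float64(167.0), np.int64(103), np.int64(196))
```

```bash
python3 -m jog '0 0 0 0 0;0 0 0 0 0;0 0 0 0 0' 5.8 >/dev/null; python3 m.py
python3 -m jog '0 0 0 0 0;0 0 0 0 0;0 0 0 0 0' 5.2 >/dev/null; python3 m.py
python3 -m jog '0 0 0 0 0;0 0 0 0 0;0 0 0 0 0' 4.6 >/dev/null; python3 m.py
python3 -m jog '0 0 0 0 0;0 0 0 0 0;0 0 0 0 0' 4 >/dev/null; python3 m.py;python3 balls.py
```

```text
t 36.93 grasp [0.4306 0.3616 0.2057] yaw -0.04 F [ 0.14  0.33 -1.86] M [0.04  0.104 0.014] op 0.0138 gf 5.8
balls px 3300 (np.float64(278.0), np.float64(167.0), np.int64(103), np.int64(196))
t 37.23 grasp [0.4306 0.3616 0.2058] yaw -0.04 F [-0.64  0.38 -2.95] M [ 0.012  0.091 -0.022] op 0.0138 gf 5.2
balls px 3076 (np.float64(278.0), np.float64(177.0), np.int64(113), np.int64(204))
t 37.53 grasp [0.4306 0.3616 0.2057] yaw -0.04 F [-1.04  0.51 -1.52] M [0.023 0.128 0.005] op 0.0138 gf 4.6
balls px 3063 (np.float64(278.0), np.float64(178.0), np.int64(103), np.int64(324))
t 37.83 grasp [0.4306 0.3616 0.2057] yaw -0.04 F [ 0.01  0.54 -2.58] M [0.009 0.125 0.011] op 0.0141 gf 4.0
balls px 2888 (np.float64(278.0), np.float64(187.0), np.int64(107), np.int64(213))
wrist [277.5 187.1] 2867 [0.4421 0.3661 0.0165] on pan [0.458 0.365 0.102]
t 37.98 grasp [0.4306 0.3616 0.2057] yaw -0.04 F [-0.26  0.48 -2.12] M [ 0.005  0.087 -0.068] op 0.0141 gf 4.0
```

```bash
python3 -m jog '0 0 0 0 0;0 0 0 0 0;0 0 0 0 0' 3.5 >/dev/null; python3 m.py
python3 -m jog '0 0 0 0 0;0 0 0 0 0;0 0 0 0 0' 3 >/dev/null; python3 m.py
python3 -m jog '0 0 0 0 0;0 0 0 0 0;0 0 0 0 0' 3 >/dev/null; python3 m.py
python3 - <<'E'
from st import *
c=snap('scene')
h=cv2.cvtColor(c[0],cv2.COLOR_RGB2HSV);m=cv2.inRange(h,(3,120,50),(16,255,255));n,l,s,ce=cv2.connectedComponentsWithStats(m)
print([(ce[i].round(),s[i,4]) for i in range(1,n) if s[i,4]>3])
cv2.imwrite('pics/s10.png',cv2.convertScaleAbs(cv2.resize(c[0][100:190,280:380,::-1],None,fx=6,fy=6,interpolation=cv2.INTER_CUBIC),alpha=1.5))
E
```

```text
t 38.23 grasp [0.4307 0.3616 0.2058] yaw -0.04 F [-0.03  0.54 -1.77] M [ 0.044  0.06  -0.018] op 0.0137 gf 3.5
balls px 3013 (np.float64(279.0), np.float64(176.0), np.int64(113), np.int64(205))
t 38.53 grasp [0.4306 0.3616 0.2058] yaw -0.04 F [-1.1  -0.28 -1.49] M [0.013 0.089 0.026] op 0.0141 gf 3.0
balls px 2451 (np.float64(286.0), np.float64(163.0), np.int64(103), np.int64(335))
t 38.83 grasp [0.4307 0.3616 0.2059] yaw -0.04 F [ 0.87  0.06 -1.16] M [-0.042  0.059 -0.015] op 0.0138 gf 3.0
balls px 1498 (np.float64(283.0), np.float64(119.0), np.int64(96), np.int64(155))
[(array([ 2., 95.]), np.int32(14)), (array([  7., 102.]), np.int32(88)), (array([  3., 156.]), np.int32(11)), (array([ 18., 180.]), np.int32(731)), (array([330., 166.]), np.int32(11)), (array([  0., 183.]), np.int32(4))]
```

View pics/s10.png

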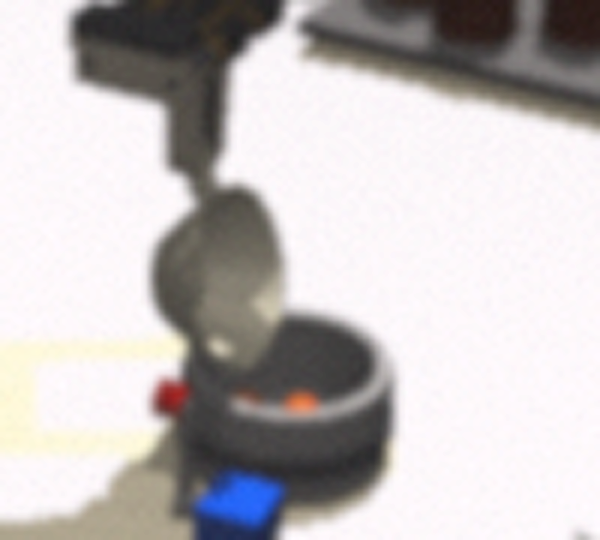

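The balls have dropped into the bowl, with two visible through the near side, and the dish hangs at about 75°. I'll clamp it, lift it clear and count the balls.

```bash
python3 -m jog '0 0 0 0 0;0 0 0 0 0;0 0 0 0 0;0 0 0 -.01 0;0 0 0 -.02 0;0 0 0 -.02 0;0 0 0 -.02 0;0 0 0 -.02 0;0 0 0 0 0' 40
python3 -m jog '0 0 -.02 0 0;0 .005 -.03 0 0;0 .005 -.03 0 0;0 .01 -.03 0 0;0 .01 -.03 0 0;0 .01 -.03 0 0;0 0 -.03 0 0;0 0 0 0 0;0 0 0 0 0'
python3 - <<'E'
from st import *
show()
for n in('top','scene'):
    c=snap(n);h=cv2.cvtColor(c[0],cv2.COLOR_RGB2HSV);m=cv2.inRange(h,(3,110,40),(18,255,255));k,l,s,ce=cv2.connectedComponentsWithStats(m)
    print(n,[(ce[i].round(1),s[i,4],at(c,*ce[i],.0225).round(3)) for i in range(1,k) if s[i,4]>4 and ce[i][0]>60])
    if n=='top':
        a=cv2.resize(c[0][190:280,60:180,::-1],None,fx=3,fy=3,interpolation=cv2.INTER_CUBIC)
    else: b=cv2.resize(c[0][70:190,250:400,::-1],None,fx=2.25,fy=2.25,interpolation=cv2.INTER_CUBIC)
cv2.imwrite('pics/c11.png',cv2.convertScaleAbs(np.hstack([a,b]),alpha=1.7))
E
```

```text
t: 39.68
tool_pos: [0.4318, 0.3624, 0.3667]
orientation: [-3.137, 0.001, -0.01]
force: [1.1, -0.4, -0.5]
opening: 0.0138
gripper_force: 40.0
t: 40.43
tool_pos: [0.4702, 0.5627, 0.3575]
orientation: [3.139, 0.002, -0.004]
force: [-0.7, -0.3, -1.0]
opening: 0.0138
gripper_force: 40.0
t 40.43 grasp [0.4702 0.5627 0.2925] yaw 0.06 F [-0.69 -0.28 -0.98] M [-0.01   0.029 -0.009] op 0.0138 gf 40.0
top [(array([78.2, 95.3]), np.int32(6), array([0.91 , 0.57 , 0.022])), (array([142.5, 220.4]), np.int32(49), array([0.53 , 0.38 , 0.022])), (array([154. , 222.5]), np.int32(27), array([0.523, 0.346, 0.022])), (array([151.4, 237.2]), np.int32(48), array([0.48 , 0.353, 0.022])), (array([145. , 246.6]), np.int32(42), array([0.453, 0.372, 0.022]))]
scene [(array([373., 200.]), np.int32(20), array([0.716, 0.277, 0.022])), (array([381.7, 201.4]), np.int32(52), array([0.745, 0.285, 0.023])), (array([373.7, 219.1]), np.int32(10), array([0.757, 0.182, 0.022])), (array([383.7, 221.8]), np.int32(17), array([0.79 , 0.186, 0.023])), (array([359. , 269.8]), np.int32(6), array([ 0.807, -0.053,  0.023])), (array([323.4, 288.9]), np.int32(9), array([ 0.752, -0.169,  0.023]))]
```

View pics/c11.png

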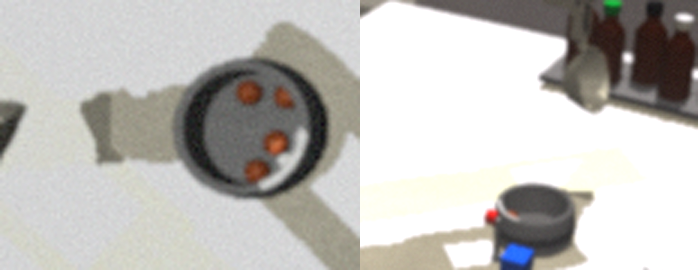

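All four balls are in the bowl, at (248,92), (284,97), (275,142) and (257,170). The dish hangs empty at about 80°. I'll check that the bench there is clear of the bottle rack.

Run:
```python
from st import *
import pickle
s=pickle.load(open('scene.pkl','rb'))
for k in((465,148),(588,168),(600,220)):print(at(s,k[0]/1.4,k[1]/1.4,.005).round(3))
show()
```

```text
[0.26  0.903 0.005]
[0.667 0.975 0.005]
[0.794 0.68  0.005]
t 40.53 grasp [0.4708 0.5611 0.2949] yaw -0.04 F [-0.59 -0.03 -0.63] M [0.012 0.002 0.049] op 0.0139 gf 40.0
```

```bash
python3 -m jog '0 0 0 .03 0;0 0 0 .035 0;0 0 0 .035 0;0 0 0 .028 0;0 0 0 .014 0;0 0 0 0 0;0 0 0 0 0' 40 >/dev/null; python3 st.py
python3 -m jog '0 0 0 0 0;0 -.01 0 .004 0;0 -.015 0 .006 0;0 -.015 0 .008 0;0 -.015 0 .01 0;0 0 0 0 0' 5 >/dev/null; python3 st.py
python3 -m jog '0 -.02 0 .009 0;0 -.018 0 .011 0;0 -.016 0 .014 0;0 0 0 0 0' >/dev/null; python3 st.py
python3 -m jog '0 -.014 0 .017 0;0 -.011 0 .019 0;0 -.008 0 .015 0;0 0 0 0 0;0 0 0 0 0' >/dev/null
python3 - <<'E'
from st import *
show()
c=snap('scene');a=cv2.resize(c[0][60:180,230:390,::-1],None,fx=2.5,fy=2.5,interpolation=cv2.INTER_CUBIC)
c=snap('wrist');b=cv2.resize(c[0][:,:,::-1],(400,300))
cv2.imwrite('pics/c12.png',np.hstack([cv2.convertScaleAbs(a,alpha=1.4),b]))
E
```

```text
t 41.12 grasp [0.471  0.5609 0.1546] yaw -0.08 F [ 0.05  0.11 -0.83] M [0.052 0.025 0.034] op 0.0139 gf 40.0
t 41.62 grasp [0.4136 0.5631 0.1282] yaw 0.07 F [-1.15 -0.04 -1.04] M [0.183 0.121 0.026] op 0.0133 gf 5.05
t 41.95 grasp [0.3589 0.563  0.0934] yaw 0.08 F [-4.63  0.53  4.85] M [0.24  0.803 0.034] op 0.0142 gf 5.01
t 42.37 grasp [0.3293 0.5627 0.0428] yaw 0.01 F [-0.02 -0.68  0.7 ] M [-0.063  0.037  0.003] op 0.014 gf 5.0
```

View pics/c12.png

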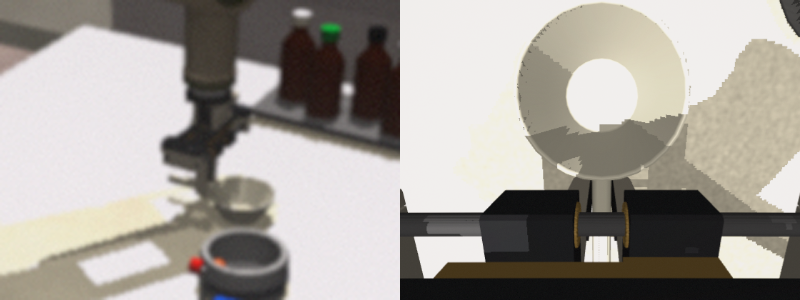

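The scene shows the dish standing nearly upright on the bench, with its handle centred in the fingers in the wrist view. I'll release it to settle, then measure its seat by code.

```bash
python3 -m jog '.4 0 0 0 0;.4 0 0 0 0;.4 0 0 0 0;.4 0 0 0 0;.4 0 0 0.005 0;.4 0 0 0 0;.4 0 0 0 0' 10 >/dev/null
cat > fl.py <<'E'
from st import *
import pickle
def fl(c,z,seed):
    g=cv2.medianBlur(cv2.cvtColor(c[0],cv2.COLOR_RGB2GRAY),3)
    for t in (225,235,242):
        n,l,s,ce=cv2.connectedComponentsWithStats((g>t).astype('uint8'))
        i=l[seed[1],seed[0]]
        if i: x,y,w,h,a=s[i]; print(t,(x,y,w,h,a),at(c,x+w/2,y+h/2,z).round(4))
if __name__=='__main__':
    fl(pickle.load(open('w3.pkl','rb')),.09,(280,90))
    g,y=show(); c=snap('wrist'); pickle.dump(c,open('w13.pkl','wb')); fl(c,.005,(283,130))
E
python3 fl.py
```

```text
225 (np.int32(225), np.int32(34), np.int32(109), np.int32(114), np.int32(9691)) [0.6282 0.0042 0.09  ]
235 (np.int32(226), np.int32(34), np.int32(107), np.int32(114), np.int32(9475)) [0.6282 0.0042 0.09  ]
t 43.05 grasp [0.3285 0.5613 0.035 ] yaw -0.04 F [-0.81 -1.15 -0.27] M [ 0.032 -0.01  -0.008] op 0.0372 gf 0.0
225 (np.int32(227), np.int32(75), np.int32(105), np.int32(102), np.int32(8636)) [0.4023 0.5622 0.005 ]
235 (np.int32(228), np.int32(76), np.int32(104), np.int32(101), np.int32(8478)) [0.402 0.562 0.005]
```

```bash
python3 -m jog '.4 -.011 0 0 0;.4 -.011 0 -.002 0;0 0 0 0 0;0 0 0 0 0;0 0 0 0 0;0 0 0 0 0;0 0 0 0 0;0 0 0 0 0;0 0 0 0 0;0 0 0 0 0' 45 >/dev/null; python3 st.py
python3 -m jog '0 0 0 -.01 0;0 0 0 -.025 0;0 0 0 -.035 0;0 0 0 -.04 0;0 0 0 -.04 0;0 0 0 -.04 0;0 0 0 -.035 0;0 0 0 0 0;0 0 0 0 0' >/dev/null; python3 fl.py
```

```text
t 43.93 grasp [0.3069 0.5618 0.0379] yaw -0.05 F [-1.05  0.81  1.82] M [ 0.083  0.124 -0.011] op 0.0136 gf 44.97
225 (np.int32(225), np.int32(34), np.int32(109), np.int32(114), np.int32(9691)) [0.6282 0.0042 0.09  ]
235 (np.int32(226), np.int32(34), np.int32(107), np.int32(114), np.int32(9475)) [0.6282 0.0042 0.09  ]
t 44.68 grasp [0.3075 0.5625 0.2671] yaw -0.05 F [-0.61  0.19 -2.38] M [-0.004  0.096  0.037] op 0.0136 gf 44.97
225 (np.int32(228), np.int32(32), np.int32(107), np.int32(113), np.int32(9428)) [0.4294 0.5645 0.005 ]
```

```bash
python3 -m jog '0 .0137 .0329 0 0;0 .0137 .0329 0 0;0 .0137 .0329 0 0;0 .0137 .0329 0 0;0 .0137 .0329 0 0;0 .0137 .0329 0 0;0 .0137 .0329 0 0;0 .0137 .0329 0 0;0 .0137 .0329 0 0;0 .0137 .0329 0 0' >/dev/null
python3 -m jog '0 .0137 .0329 0 0;0 .0137 .0329 0 0;0 .0137 .0329 0 0;0 .0137 .0329 0 0;0 .0137 .0329 0 0;0 .0137 .0329 0 0;0 .0137 .0329 0 0;0 0 0 0 0;0 0 0 0 0;0 0 0 0 0' >/dev/null; python3 st.py .541 .003 .123
```

```text
t 46.4 grasp [0.5384 0.0024 0.2606] yaw -0.09 F [-1.11  0.01 -1.27] M [0.058 0.105 0.027] op 0.0135 gf 44.97
shift tool 0.0026 -0.0006 0.1376
```

```bash
python3 -m jog '0 .003 0 .03 0;0 0 0 .035 0;0 0 0 .035 0;0 0 0 .02 0;0 0 0 .01 0;0 0 0 .006 0;0 0 0 0 0;0 0 0 0 0' >/dev/null; python3 st.py; python3 fl.py|tail -2
python3 -m jog '.4 0 0 0.001 0;.4 0 0 0 0;.4 0 0 0 0;.4 0 0 0 0;.4 0 0 0 0;.4 0 0 0 0;.4 0 0 -.03 0;.4 0 0 -.03 0;.4 0 0 -.02 0;.4 0 0 0 0' 10 >/dev/null
python3 -m jog '0 -.008 -.03 0 0;0 -.008 -.03 0 0;0 -.008 -.03 0 0;0 -.008 -.028 0 0;0 0 0 0 0;0 0 0 0 0;0 0 0 0 0'
python3 - <<'E'
from st import *
show()
for n in('top','wrist'):
    c=snap(n);h=cv2.cvtColor(c[0],cv2.COLOR_RGB2HSV);m=cv2.inRange(h,(3,110,40),(18,255,255));k,l,s,ce=cv2.connectedComponentsWithStats(m)
    if n=='top':print(n,[(s[i,4],at(c,*ce[i],.0225).round(3)) for i in range(1,k) if s[i,4]>4 and ce[i][0]>60])
    g=cv2.cvtColor(c[0],cv2.COLOR_RGB2GRAY)
    m=cv2.inRange(h,(174,120,50),(180,255,255))|cv2.inRange(h,(0,120,50),(2,255,255));k,l,s,ce=cv2.connectedComponentsWithStats(m)
    if n=='wrist':
        print('roller',[(s[i,4],at(c,*ce[i],.146).round(4)) for i in range(1,k) if s[i,4]>50])
        p=proj(c,[.632,.004,.09]).astype(int);print(p);from fl import fl;fl(c,.09,p)
E
```

```text
t 47.07 grasp [0.5429 0.0027 0.1281] yaw 0.01 F [ 0.24  0.41 -0.27] M [ 0.016  0.044 -0.011] op 0.0134 gf 44.97
225 (np.int32(228), np.int32(31), np.int32(108), np.int32(114), np.int32(9575)) [0.6477 0.0025 0.005 ]
235 (np.int32(229), np.int32(32), np.int32(106), np.int32(113), np.int32(9371)) [0.6473 0.0025 0.005 ]
t: 48.53
tool_pos: [0.5103, 0.12, 0.2702]
orientation: [3.141, -0.0, -0.001]
force: [-1.0, -0.3, -0.0]
opening: 0.0005
gripper_force: 0.0
t 48.53 grasp [0.5103 0.12   0.2052] yaw -0.0 F [-0.97 -0.3  -0.04] M [-0.022 -0.05  -0.   ] op 0.0005 gf 0.0
top [(np.int32(12), array([0.91 , 0.617, 0.022])), (np.int32(12), array([0.91 , 0.573, 0.022])), (np.int32(7), array([0.794, 0.15 , 0.022])), (np.int32(5), array([ 0.793, -0.057,  0.022])), (np.int32(6), array([0.764, 0.248, 0.022])), (np.int32(7), array([0.753, 0.24 , 0.022])), (np.int32(11), array([ 0.737, -0.174,  0.022]))]
roller [(np.int32(789), array([0.5099, 0.1869, 0.146 ]))]
[431  62]
225 (np.int32(400), np.int32(16), np.int32(77), np.int32(83), np.int32(4916)) [ 0.6355 -0.0009  0.09  ]
235 (np.int32(401), np.int32(16), np.int32(75), np.int32(82), np.int32(4783)) [ 0.6359 -0.0008  0.09  ]
```

```bash
python3 -m jog '0 -.001 0 .03 0;0 0 0 .03 0;0 0 0 0 0;0 0 -.02 0 0;0 0 -.015 0 0;0 0 -.01 0 0;0 0 -.01 0 0;0 0 -.01 0 0;0 0 -.01 0 0;0 0 0 0 0' 10; python3 st.py
python3 -m jog '0 0 0 0 0;0 0 0 0 0;0 0 0 0 0;0 0 0 0 0;0 0 0 0 0;0 0 0 0 0;0 0 0 0 0' >/dev/null; python3 st.py
python3 -m jog '0 0 .02 0 0;0 0 .02 0 0;0 0 .02 0 0;0 0 .015 0 0;0 0 0 -.03 0;0 0 0 -.03 0;.5 .008 .039 0 0;.5 .008 .039 0 0;.5 .008 .039 0 0;.5 0 0 0 0' >/dev/null; python3 -m jog '.5 0 0 0 0;.5 0 0 0 0;.5 0 0 0 0;.5 0 0 0 0;.5 0 0 0 0' >/dev/null
python3 - <<'E'
from st import *
from fl import fl
g,y=show()
c=snap('wrist');p=proj(c,[.636,0,.09]).astype(int);print(p);fl(c,.09,p)
# handle: scan row profile around z=.13, x=.56
h=cv2.cvtColor(c[0],cv2.COLOR_RGB2HSV);
for x in(.56,.53):
    print(x,[(round(yy,3),*c[0][tuple(proj(c,[x,yy,.13]).astype(int)[::-1])].tolist()) for yy in np.arange(-.02,.021,.004)])
c=snap('top');h=cv2.cvtColor(c[0],cv2.COLOR_RGB2HSV);m=cv2.inRange(h,(3,110,40),(18,255,255));k,l,s,ce=cv2.connectedComponentsWithStats(m)
print([(s[i,4],at(c,*ce[i],.0225).round(3)) for i in range(1,k) if s[i,4]>4 and 100<ce[i][0]<300])
E
```

```text
t: 49.47
tool_pos: [0.5094, 0.1963, 0.2109]
orientation: [3.141, 0.0, 0.0]
force: [-1.2, -3.4, 1.6]
opening: 0.0005
gripper_force: 1.6
t 49.47 grasp [0.5094 0.1963 0.1459] yaw 0.01 F [-1.15 -3.38  1.59] M [-0.545  0.151  0.026] op 0.0005 gf 1.59
t 50.05 grasp [0.5096 0.1951 0.146 ] yaw -0.05 F [ 0.71 -2.8   2.34] M [-0.384 -0.054 -0.038] op 0.0006 gf 1.42
t 51.3 grasp [0.5332 0.0045 0.2057] yaw 0.07 F [-0.12 -0.51  0.19] M [ 0.003 -0.029  0.026] op 0.0461 gf 0.0
[287  88]
225 (np.int32(251), np.int32(50), np.int32(74), np.int32(79), np.int32(4516)) [ 6.356e-01 -3.000e-04  9.000e-02]
235 (np.int32(251), np.int32(51), np.int32(73), np.int32(77), np.int32(4399)) [6.356e-01 1.000e-04 9.000e-02]
0.56 [(np.float64(-0.02), 128, 123, 117), (np.float64(-0.016), 134, 130, 124), (np.float64(-0.012), 100, 96, 93), (np.float64(-0.008), 90, 87, 84), (np.float64(-0.004), 103, 99, 88), (np.float64(0.0), 143, 138, 122), (np.float64(0.004), 147, 141, 125), (np.float64(0.008), 112, 107, 96), (np.float64(0.012), 67, 65, 63), (np.float64(0.016), 71, 68, 67), (np.float64(0.02), 73, 70, 69)]
0.53 [(np.float64(-0.02), 44, 63, 96), (np.float64(-0.016), 42, 59, 89), (np.float64(-0.012), 28, 37, 57), (np.float64(-0.008), 27, 38, 57), (np.float64(-0.004), 76, 79, 84), (np.float64(0.0), 142, 137, 121), (np.float64(0.004), 144, 139, 124), (np.float64(0.008), 130, 125, 111), (np.float64(0.012), 38, 53, 83), (np.float64(0.016), 38, 55, 83), (np.float64(0.02), 40, 54, 83)]
[(np.int32(7), array([0.801, 0.156, 0.022])), (np.int32(47), array([0.53 , 0.38 , 0.022])), (np.int32(23), array([0.523, 0.346, 0.022])), (np.int32(44), array([0.48 , 0.353, 0.022])), (np.int32(44), array([0.453, 0.372, 0.022]))]
```

```bash
python3 -m jog '.5 .005 .002 .03 0;.5 .006 0 .03 0;.5 0 0 .015 0;.5 0 0 .008 0;0 0 0 0 0;0 0 0 0 0;0 0 0 0 0;0 0 0 0 0;0 0 0 0 0;0 0 0 0 0' 45 >/dev/null
python3 -m jog '0 0 0 0 0;0 0 0 0 0;0 0 0 0 0;0 0 0 -.01 0;0 0 0 -.02 0;0 0 0 -.025 0;0 0 0 0 0;0 0 0 0 0'; python3 st.py .411 -.191 .15; python3 fl.py|tail -2
```

```text
t: 52.9
tool_pos: [0.5451, 0.0012, 0.2445]
orientation: [3.141, -0.001, 0.005]
force: [0.4, -0.1, -1.8]
opening: 0.0136
gripper_force: 45.0
t 52.9 grasp [0.5451 0.0012 0.1795] yaw -0.04 F [ 0.35 -0.14 -1.83] M [ 0.028  0.161 -0.023] op 0.0136 gf 45.0
shift tool -0.134 0.1922 0.0295
225 (np.int32(230), np.int32(37), np.int32(106), np.int32(113), np.int32(9322)) [ 6.516e-01 -2.000e-04  5.000e-03]
235 (np.int32(230), np.int32(38), np.int32(105), np.int32(111), np.int32(9119)) [6.516e-01 2.000e-04 5.000e-03]
```

```bash
python3 -m jog '0 -.019 .0275 0 0;0 -.019 .0275 0 0;0 -.019 .0275 0 0;0 -.019 .0275 0 0;0 -.019 .0275 0 0;0 -.019 .0275 0 0;0 -.02 .027 0 0;0 0 0 .02 0;0 0 0 .03 0;0 0 0 0 0' >/dev/null; python3 -m jog '0 0 0 .02 0;0 0 0 0 0;0 0 0 0 0' >/dev/null
python3 - <<'E'
from st import *
from fl import fl
to([.411,-.191,.041]); c=snap('wrist'); fl(c,.0,(283,90))
h=cv2.cvtColor(c[0],cv2.COLOR_RGB2HSV);m=cv2.inRange(h,(60,60,10),(100,255,140));v,u=np.where(m>0);print(len(v))
if len(v): print(u.min(),u.max(),v.min(),v.max(),at(c,u.min(),(v.min()+v.max())/2,.003),at(c,u.max(),(v.min()+v.max())/2,.003))
E
```

```text
t 54.03 grasp [ 0.4093 -0.1898  0.1069] yaw 0.0 F [ 1.04  0.77 -0.99] M [0.066 0.085 0.026] op 0.0136 gf 45.0
shift tool 0.0017 0.0012 0.0659
225 (np.int32(230), np.int32(37), np.int32(106), np.int32(113), np.int32(9375)) [ 0.5072 -0.1905  0.    ]
235 (np.int32(230), np.int32(38), np.int32(105), np.int32(112), np.int32(9179)) [ 0.5069 -0.1901  0.    ]
129
3 559 267 419 [0.28794238 0.0700938  0.003     ] [ 0.28909343 -0.44690836  0.003     ]
```

```bash
python3 -m jog '0 .001 .001 .025 0;0 0 0 .02 0;0 0 0 .012 0;0 0 0 .006 0;0 0 0 .002 0;0 0 0 0 0;0 0 0 0 0;0 0 0 0 0' >/dev/null; python3 st.py
python3 -m jog '.4 0 0 0 0;.4 0 0 0 0;.4 0 0 0 0;.4 0 0 0 0;.4 0 0 0 0;.4 0 0 0 0;.4 0 0 -.03 0;.4 0 0 -.04 0;.4 0 0 -.04 0;.4 0 0 -.04 0' 10 >/dev/null
python3 -m jog '.4 -.01 0 -.03 0;.4 0 0 0 0;.4 0 0 0 0;.4 0 0 0 0' >/dev/null
python3 - <<'E'
from st import *
from fl import fl
show()
c=snap('wrist');fl(c,.008,proj(c,[.501,-.19,.008]).astype(int))
b=c[0].astype(int);m=((b[:,:,1]-b[:,:,0]>8)&(b.sum(2)<250)).astype('uint8')
n,l,s,ce=cv2.connectedComponentsWithStats(m)
for i in range(1,n):
    if s[i,4]>60:
        x,y,w,h,a=s[i];print('green',(x,y,w,h,a),at(c,x,y+h/2,.003).round(3),at(c,x+w,y+h/2,.003).round(3),at(c,x+w/2,y,.003).round(3))
c=snap('top');h=cv2.cvtColor(c[0],cv2.COLOR_RGB2HSV);m=cv2.inRange(h,(3,110,40),(18,255,255));k,l,s,ce=cv2.connectedComponentsWithStats(m)
print([(s[i,4],at(c,*ce[i],.0225).round(3)) for i in range(1,k) if s[i,4]>15 and 100<ce[i][0]<300])
E
```

```text
t 54.75 grasp [ 0.412  -0.1921  0.0441] yaw -0.03 F [-0.07  0.15 -1.5 ] M [ 0.008  0.066 -0.025] op 0.0135 gf 45.0
t 55.92 grasp [ 0.401  -0.1916  0.222 ] yaw -0.04 F [ 0.79  0.29 -0.88] M [ 0.039  0.038 -0.003] op 0.0365 gf 0.0
225 (np.int32(256), np.int32(75), np.int32(54), np.int32(55), np.int32(2317)) [ 0.5015 -0.193   0.008 ]
235 (np.int32(257), np.int32(75), np.int32(52), np.int32(55), np.int32(2251)) [ 0.5015 -0.193   0.008 ]
green (np.int32(362), np.int32(31), np.int32(170), np.int32(170), np.int32(20961)) [ 0.488 -0.281  0.003] [ 0.487 -0.471  0.003] [ 0.572 -0.365  0.003]
green (np.int32(0), np.int32(73), np.int32(126), np.int32(73), np.int32(5594)) [0.494 0.121 0.003] [ 0.494 -0.018  0.003] [0.532 0.045 0.003]
green (np.int32(473), np.int32(255), np.int32(87), np.int32(43), np.int32(2771)) [ 0.291 -0.436  0.003] [ 0.291 -0.546  0.003] [ 0.321 -0.486  0.003]
green (np.int32(502), np.int32(331), np.int32(43), np.int32(20), np.int32(671)) [ 0.196 -0.49   0.003] [ 0.196 -0.547  0.003] [ 0.212 -0.516  0.003]
[(np.int32(48), array([0.531, 0.38 , 0.022])), (np.int32(23), array([0.523, 0.346, 0.022])), (np.int32(45), array([0.48 , 0.353, 0.022])), (np.int32(44), array([0.453, 0.372, 0.022]))]
```

```bash
python3 -c "
from plant import robot
print(robot.close_job())"
```

```text
the job is handed in; nothing more can be done
None
```

The job is handed in, with no verdict shown: I printed the full weight with all four balls in the dish, tipped all four into the grinding bowl, printed the empty weight, and stood the dish back on its mat, about 3 mm from its estimated centre.

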